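Pin the mask mould and start its clamp bolt

TASK

Close up the mask mould: first drop the two steel locating pins, one by one, fully home into their matching bores in the mould's flange (the thick pin in the wide bore, the thin one in the narrow bore) and let go of them. Then start the T-handled clamp bolt in its threaded boss: turn it backward (counter-clockwise from above) until you feel it drop off the start of the thread, then forward (clockwise) one full turn, leaving the other things on the table alone. Finish while holding the bolt there, its T-handle gripped at the middle and not let go.

Things in the scene. Friction and masses are not known exactly. Their poses are not given: they have to be found in the camera images.
- pin_wide_mid (a point): thick locating pin, plain steel dowel 18 mm in diameter, 80 mm long, ball-nosed foot, 155 g; the point is on its axis, half-way up (40 mm above the foot), z along the pin. At the start it stands upright in a 30 mm deep hole of the wooden pin block, top 50 mm clear of the block.
- pin_narrow_mid (a point): thin locating pin, the same but 12 mm in diameter and 70 g; the point is half-way up, 40 mm above the foot. It stands in the same block 72 mm from the thick pin.
- pin_block: fixed wooden pin block, 60 x 125 x 42 mm high; origin at the centre of its underside; the pins stand on its y axis, the thick one at +36 mm, the thin one at -36 mm.
- mould: closed two-part mask mould of cast stone, fixed: flange 260 (x) x 300 (y) mm, flat top 70 mm above the table, on a board 300 x 340 mm; an oval dome 152 (x) x 196 (y) mm, centre 42 mm along +x, with two wooden battens on it stands 55 mm above the flange; two 13 mm high bolt heads near the far corners. Origin on the table under the flange's centre; the clamp bolt is on the -x side.
- bore_wide (a point): mouth centre of the wide bore, level with the flange top, 125 mm along the mould's +y: 19.2 mm in diameter, upright, 30 mm deep, small chamfer. A pin that is fully home stands 50 mm proud, its middle 10 mm above this point.
- bore_narrow (a point): mouth centre of the narrow bore, 125 mm along the mould's -y: 13.2 mm in diameter, otherwise the same.
- boss (a point): top centre of the brass threaded boss (44 mm in diameter, 12 mm high, on a steel nut plate) on the flange, 90 mm along the mould's -x; the bolt's upright axis passes through it.
- t_bar (a point): middle of the clamp bolt's level T-handle: round steel bar 14 mm thick, 130 mm long; the frame's y axis runs along the bar, z up. Below it a neck 14 mm thick, 34 mm long, then a collar 32 mm wide, 6 mm thick, and the 24 mm threaded shank. Bar axis about 150 mm above the table at first; it sinks with the bolt. Bolt 0.5 kg, captive, 1 mm of play up and down, turns with about 0.05 N m of drag.
- bolt_turn (a joint): turn of the bolt (rad) from an arbitrary zero; grows backward, counter-clockwise from above. Right-handed thread. At the start the bolt just rests on the start of the boss's thread; it drops somewhere 0.5 to 2.1 rad backward of where it starts.
- bolt_lift (a joint): height of the bolt (m), falls as it sinks. Turned backward, the bolt slowly climbs (6 mm a turn) and then drops 6 mm at once by its own weight where the thread ends meet, unless held up (a tight grip at a fixed height holds it; a loose grip or a push on the bar's side does not). Turned forward from there it sinks 6 mm a turn.

How it is judged:
By the outcome, as a careful person would: the job done as asked, in the order asked, and still so for the second after the job is handed in, while the arm keeps its last pose, push and grip.
It also fails if it takes over 72 s, if anything falls off the work surface, if the arm or the gripper's body presses on something with over 40 N, if the wrist force passes 120 N, or if a joint passes its speed limit or range.

ROBOT

A 7-joint arm with a two-finger parallel gripper is mounted at the origin on the work surface. World frame = base frame: x ahead of the robot, y to its left, z up, the work surface at z = 0. Lengths are in m, angles in rad, forces in N, time in s.
With the tool pointing down it reaches from about 0.35 to 0.9 m from the base axis. Payload 8.1 kg.
Tool frame: the origin (TCP) lies between the finger pads; the fingertips stand r.tcp_to_tips ahead of it and the grasp point (between the pads) lies 8 mm behind it (r.tcp_to_tips is the distance from the TCP to the fingertips, in m); z points along the fingers, y is the direction in which the jaws open and shut (so a half turn about z gives the same grasp; the last joint's range is limited). The gripper opens to 85 mm and grips with 20 to 120 N. Pads are 22 mm wide; open, the fingers measure 114 mm over their backs; the gripper's body (76 mm by 85 mm) begins 54 mm behind the grasp point. The pads swing forward as they close: fully open they stand 13 mm farther back than shut.
Start: joints at [-1.381, 0.434, 0.025, 1.573, -0.012, 1.134, -0.075], TCP at [0.18, 0.598, 0.242] pointing down, gripper open.
Joint ranges: [-2.62, 2.62], [-0.44, 2.09], [-1.27, 1.32], [0.08, 2.57], [-1.32, 4.46], [0.12, 2], [-2.74, 2.74]. Speed limits (rad/s): [2.22, 2.22, 3.01, 3.01, 3.14, 3.14, 3.14].

INTERFACE

Orientations are given as a rotation vector (axis times angle).
In Python, from bench import r gives the robot as it stands.
- The arm moves only by the tool arm_command, never from a script. Its argument "deltas" is a list of rows, each a list of 5 numbers: the shift along the tool's x, y, z in mm, then the turn about the tool's z in rad, then the finger opening in mm, from 0 to 85.4. A call has 1 to 8 rows; each row shifts and turns the commanded pose from where the row before left it, along the tool's axes as they then stand; what a row does not reach is not made up. A row lasts 1/12 s, in which the tool goes at most 41.7 mm and 7.16 degrees, less where a joint would pass 70% of its speed; a pose out of reach is approached as far as the arm can. A call with a gripper value outside its range is refused whole. The fingers move at their own pace and stop on an object; "grip_force" is the grip in N (left out, the last holds). Time passes only in rows, so rows that do not move let the fingers close. It gives the time, the measured TCP pose, the force and the opening at its end, in the units of the state.
- r.observe(): the state, without advancing time (a new reading comes with each control period).
- r.capture(name): name is "scene" or "side" or "wrist"; returns a dict with "pixels" (400x640x3 uint8, red, green, blue), "fx", "fy", "cx", "cy" (pixels), "R" (3x3) and "t" (3): a world point X has camera coordinates R X + t; the wrist camera has in their place "T_tool_cam" (4x4, takes a point from camera to tool coordinates, whose origin is the TCP and whose axes are the flange's). Camera axes: x right, y down, z forward; pixel columns grow to the right and rows downward; lengths in m; the calibration is good to about 2 mm. The wrist camera is an equidistant fisheye: a pixel r from the principal point sees the ray r / f radians off the axis. A picture is of the moment at which its call begins: read the wrist's pose just before it. There is no depth.
- r.job_done(): hands the job in, once; it reports no verdict.
Trained networks look in the newest picture that a camera, given by its name, has taken for a name from the list of things; names that differ only in an ending like _2 or _b are one class to them, and where a whole thing is asked for, a point or a joint stands for the part that bears it (a point fixed in the world has none). Each returns a list of dicts, best first, with "confidence" (0 to 1); they miss things now and then, are a little off and sometimes report something else, mostly with a low value. They report only what shows in the picture. A call takes as long as a camera call.
- r.look_for(target, camera): "centre" ([x, y, z] in m, in world coordinates, good to about 4 mm: the middle of the surface that is visible of it).
The state is a dict: "t": time; "qpos": joint angles; "qd": joint speeds; "joint_torque": joint torques, N m; "tcp_pos": TCP position; "ee_rot": TCP orientation; "wrist_force": force on the tool from outside, world axes, zero at the start; "moment": the same for the moment, N m; "gripper_width": finger opening in m.
Only numpy, scipy, OpenCV 4.12 (cv2) and the standard library are available. Lean on these libraries where they do the work, as an engineer would, in place of code of your own. Each camera call takes 0.05 s, during which the arm holds its last target. There are 200 camera calls.

## Working session

There is one attempt and no reset: what is moved stays moved. The work goes in short steps, Python scripts to look and compute and a tool call to move; the robot and the scene stay as the last step left them, time stands still between calls to the robot, and variables do not carry over. Pictures are saved under pics/ and viewed, about 8 in all and at most 12, crops included, and the job is handed in when it is done.

Besides the shell and the picture viewer there is one more tool, called after "Call:" by a JSON object that holds its "name" and its "arguments", one argument or row to a line. arm_command: Moves the arm, as the interface text tells. Its arguments: {"type":"object","properties":{"deltas":{"type":"array","items":{"type":"array","items":{"type":"number"}}},"grip_force":{"type":"number"}},"required":["deltas"]}

```bash
ls; mkdir -p pics; cat > h.py <<'E'
import numpy as np, cv2
from scipy.spatial.transform import Rotation as Ro
from bench import r
def st():
    s=r.observe(); print('t',round(s['t'],2),'tcp',np.round(s['tcp_pos'],4),'rot',np.round(s['ee_rot'],3),'F',np.round(s['wrist_force'],1),'w',round(s['gripper_width'],4),'q',np.round(s['qpos'],2)); return s
def save(c,name,crop=None,k=1):
    p=c['pixels'][:,:,::-1]
    if crop: p=p[crop[1]:crop[3],crop[0]:crop[2]]
    cv2.imwrite('pics/'+name+'.png',cv2.resize(p,None,fx=k,fy=k,interpolation=cv2.INTER_CUBIC))
def proj(c,X,s=None):
    X=np.array(X,float)
    if 'T_tool_cam' in c:
        T=np.eye(4);T[:3,:3]=Ro.from_rotvec(s['ee_rot']).as_matrix();T[:3,3]=s['tcp_pos']
        p=np.linalg.inv(T@np.array(c['T_tool_cam']))@np.append(X,1);p=p[:3]
        a=np.arctan2(np.hypot(p[0],p[1]),p[2]);h=np.hypot(p[0],p[1])
        return np.array([c['cx']+c['fx']*a*p[0]/h,c['cy']+c['fy']*a*p[1]/h])
    p=np.array(c['R'])@X+c['t'];return np.array([c['cx']+c['fx']*p[0]/p[2],c['cy']+c['fy']*p[1]/p[2]])
def ray(c,uv,s=None):
    x=(uv[0]-c['cx'])/c['fx'];y=(uv[1]-c['cy'])/c['fy']
    if 'T_tool_cam' in c:
        T=np.eye(4);T[:3,:3]=Ro.from_rotvec(s['ee_rot']).as_matrix();T[:3,3]=s['tcp_pos'];T=T@np.array(c['T_tool_cam'])
        a=np.hypot(x,y);d=np.array([np.sin(a)*x/a,np.sin(a)*y/a,np.cos(a)]);return T[:3,3],T[:3,:3]@d
    R=np.array(c['R']);d=R.T@np.array([x,y,1]);return -R.T@np.array(c['t']),d/np.linalg.norm(d)
def atz(c,uv,z,s=None):
    o,d=ray(c,uv,s);return o+d*(z-o[2])/d[2]
E
python3 - <<'E'
from h import *
s=st();print(r.tcp_to_tips)
for cam in ['scene','side','wrist']:
    c=r.capture(cam);save(c,cam+'0')
    print(cam,c['fx'],c['cx'],c['cy'])
    for n in ['pin_wide_mid','pin_narrow_mid','pin_block','mould','bore_wide','bore_narrow','boss','t_bar']:
        print(n,[(np.round(d['centre'],4).tolist(),round(d['confidence'],2)) for d in r.look_for(n,cam)[:2]])
a=[cv2.imread(f'pics/{n}0.png') for n in ['scene','side']]
cv2.imwrite('pics/two.png',cv2.resize(np.vstack(a),(480,600),interpolation=cv2.INTER_AREA))
E
```

```text
pics
t 0.0 tcp [0.1803 0.5979 0.2415] rot [-4.580e-01 -3.108e+00  2.000e-03] F [-0.3  0.3 -0.4] w 0.0851 q [-1.38  0.44  0.02  1.57 -0.01  1.13 -0.08]
0.011
scene 470.93803977856106 314.30741349594865 199.04848446708127
pin_wide_mid [([0.5579, -0.2788, 0.0641], 0.74)]
pin_narrow_mid [([0.5452, -0.295, 0.0403], 0.19)]
pin_block [([0.5451, -0.2975, 0.0402], 0.67)]
mould [([0.6307, 0.0365, 0.067], 0.77)]
bore_wide [([0.6316, 0.0364, 0.0727], 0.91)]
bore_narrow [([0.6275, 0.0401, 0.0697], 0.9)]
boss [([0.6299, 0.0385, 0.0672], 0.55)]
t_bar [([0.4712, 0.0558, 0.1498], 0.92)]
side 445.1688995540608 313.1392306155436 191.7813533300965
pin_wide_mid [([0.4895, 0.1323, 0.072], 0.74), ([0.5408, -0.274, 0.0703], 0.54)]
pin_narrow_mid []
pin_block [([0.495, -0.2682, 0.0332], 0.85)]
mould [([0.484, 0.13, 0.0725], 0.8), ([0.4749, -0.297, 0.0641], 0.53)]
bore_wide [([0.4854, 0.1342, 0.0734], 0.81)]
bore_narrow [([0.4831, 0.1318, 0.0675], 0.69)]
boss [([0.4919, 0.1316, 0.0681], 0.59)]
t_bar [([0.4594, 0.0556, 0.1493], 0.91)]
wrist 309.70691628693146 318.50056849123376 202.70173364436246
pin_wide_mid []
pin_narrow_mid [([0.4737, -0.2929, 0.0659], 0.37)]
pin_block [([0.4791, -0.2716, 0.0299], 0.66)]
mould [([0.4607, 0.1999, 0.0163], 0.94)]
bore_wide [([0.461, 0.2084, 0.0153], 0.93)]
bore_narrow [([0.4609, 0.2002, 0.0158], 0.75)]
boss [([0.4635, 0.2, 0.0201], 0.62)]
t_bar [([0.4612, 0.2021, 0.0154], 0.32)]
```

View pics/scene0.png

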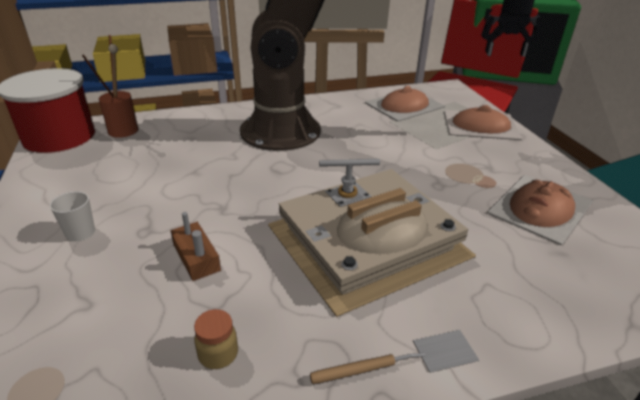

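View pics/side0.png

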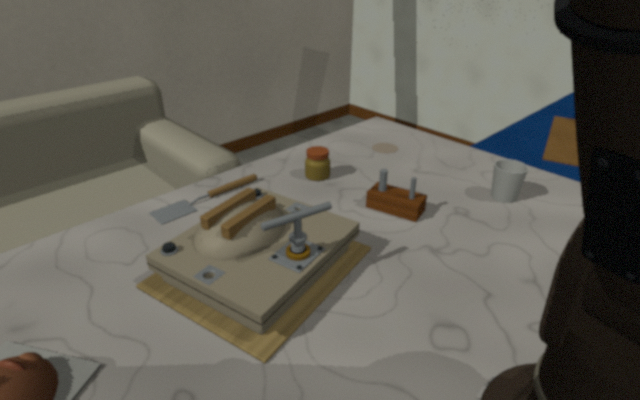

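The scene view shows the T-bolt at about (349,162), the narrow bore plate at (320,232), the pins at (186,223) thin and (198,242) thick, and bolt heads at (449,225) and (349,262). The side view shows the wide bore at (208,274), the T-bar from (264,223) to (330,207), and pin tops at (383,173) and (413,181).

```bash
python3 - <<'E'
from h import *
s=r.observe()
a=r.capture('scene');b=r.capture('side')
P=lambda n,c,uv,z:print(n,np.round(atz(c,uv,z),4))
P('narrow bore sc',a,(320,232),.07);P('wide bore sd',b,(208,274),.07)
P('bolt heads sc',a,(449,224),.08);P('',a,(349,261),.08)
P('bh sd',b,(168,247),.08)
P('bar ends sc',a,(320,163),.15);P('',a,(379,163),.15);P('bar sd',b,(264,223),.15);P('',b,(330,208),.15)
P('thin sc',a,(185,213),.092);P('thick sc',a,(197,234),.092);P('p sd',b,(383,172),.092);P('',b,(413,180),.092)
save(a,'c1',(150,140,490,300),2.3)
E
```

```text
narrow bore sc [ 0.5789 -0.0442  0.07  ]
wide bore sd [0.5265 0.1931 0.07  ]
bolt heads sc [0.6331 0.2095 0.08  ]
 [ 0.6832 -0.0202  0.08  ]
bh sd [0.626  0.2108 0.08  ]
bar ends sc [ 0.452  -0.0086  0.15  ]
 [0.4836 0.1126 0.15  ]
bar sd [0.4848 0.1044 0.15  ]
 [ 0.4445 -0.0061  0.15  ]
thin sc [ 0.4773 -0.2969  0.092 ]
thick sc [ 0.5501 -0.2788  0.092 ]
p sd [ 0.5382 -0.2721  0.092 ]
 [ 0.4688 -0.2895  0.092 ]
```

Call:
{"name": "arm_command", "arguments": {
  "deltas": [
    [-25, -30.4, 0, 0, 50],
    [-25, -30.4, 0, 0, 50],
    [-25, -30.4, 0, 0, 50],
    [-25, -30.4, 0, 0, 50],
    [-25, -30.4, 0, 0, 50],
    [-25, -30.4, 0, 0, 50],
    [-25, -30.4, 0, 0, 50],
    [-25, -30.4, 0, 0, 50]
  ]
}}

```text
t: 2.12
tcp_pos: [0.3021, 0.3061, 0.2425]
ee_rot: [0.458, 3.108, 0.001]
wrist_force: [1.2, 0.1, 0.5]
gripper_width: 0.0498
```

Call:
{"name": "arm_command", "arguments": {
  "deltas": [
    [-25, -30.4, 0, 0, 50],
    [-25, -30.4, 0, 0, 50],
    [-25, -30.4, 0, 0, 50],
    [-25, -30.4, 0, 0, 50],
    [-25, -30.4, 0, 0, 50],
    [-25, -30.4, 0, 0, 50],
    [-25, -30.4, 0, 0, 50],
    [-25, -30.4, 0, 0, 50]
  ]
}}

```text
t: 2.78
tcp_pos: [0.4234, 0.0153, 0.2427]
ee_rot: [0.458, 3.107, 0.001]
wrist_force: [0.8, -0.7, -0.9]
gripper_width: 0.0501
```

Call:
{"name": "arm_command", "arguments": {
  "deltas": [
    [-25, -30.4, 0, 0, 50],
    [-25, -30.4, 0, 0, 50],
    [-25, -30.4, 0, 0, 50],
    [-25, -30.4, 0, 0, 50],
    [-25, -30.4, 0, 0, 50],
    [-25, -30.4, 0, 0, 50],
    [-25, -30.4, 0, 0, 50],
    [-22, -30.4, 0, 0, 50]
  ]
}}

```text
t: 3.45
tcp_pos: [0.5423, -0.2742, 0.2422]
ee_rot: [0.457, 3.108, 0.0]
wrist_force: [0.2, 0.7, 0.1]
gripper_width: 0.0497
```

Call:
{"name": "arm_command", "arguments": {
  "deltas": [
    [0, 0, 3, 0.12, 50],
    [0, 0, 3, 0.12, 50],
    [0, 0, 3, 0.12, 50],
    [0, 0, 3, 0.12, 50],
    [0, 0, 3, 0.12, 50],
    [0, 0, 3, 0.12, 50],
    [0, 0, 3, 0.12, 50],
    [0, 0, 3, 0.12, 50]
  ]
}}

```text
t: 4.12
tcp_pos: [0.5415, -0.2724, 0.2182]
ee_rot: [1.849, 2.54, 0.0]
wrist_force: [0.6, 0.5, 0.5]
gripper_width: 0.05
```

```bash
python3 - <<'E'
from h import *
s=st();c=r.capture('wrist');save(c,'w1')
print(np.round(c['T_tool_cam'],3))
for n in ['pin_wide_mid','pin_narrow_mid','pin_block','bore_narrow','t_bar']:
    print(n,[(np.round(d['centre'],4).tolist(),round(d['confidence'],2)) for d in r.look_for(n,'wrist')[:2]])
print(proj(c,(.544,-.275,.092),s),proj(c,(.473,-.293,.092),s))
E
```

```text
t 4.12 tcp [ 0.5415 -0.2724  0.2182] rot [1.849 2.54  0.   ] F [0.6 0.5 0.5] w 0.05 q [-0.18  0.52  0.84  1.7  -0.43  1.11  1.1 ]
[[-0.    -0.959 -0.284  0.072]
 [ 1.    -0.     0.    -0.   ]
 [-0.    -0.284  0.959 -0.131]
 [ 0.     0.     0.     1.   ]]
pin_wide_mid [([0.5455, -0.2758, 0.0905], 0.89)]
pin_narrow_mid [([0.4742, -0.2944, 0.0814], 0.62)]
pin_block [([0.5076, -0.2835, 0.0391], 0.73), ([0.601, -0.0764, 0.009], 0.73)]
bore_narrow [([0.6008, -0.0761, 0.0083], 0.6), ([0.4764, -0.2942, 0.0805], 0.41)]
t_bar [([0.6, -0.0691, 0.011], 0.73)]
[320.49275645 201.9704786 ] [237.51096254 196.93507222]
```

View pics/w1.png

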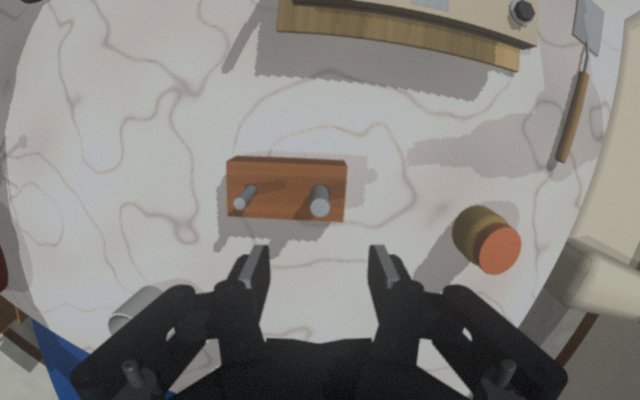

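The wrist view shows the thin pin top at (240,201) and the thick pin top at (320,206), with the block level in the picture. This agrees with the network to within a few mm.

Call:
{"name": "arm_command", "arguments": {
  "deltas": [
    [-2.8, 1.2, 30, 0.04, 50],
    [-2.8, 1.2, 30, 0.04, 50],
    [0, 0, 30, 0, 50],
    [0, 0, 0, 0, 50]
  ]
}}

```text
t: 4.75
tcp_pos: [0.5429, -0.2752, 0.1235]
ee_rot: [-1.935, -2.466, 0.002]
wrist_force: [-1.9, 1.4, -0.4]
gripper_width: 0.05
```

```bash
python3 - <<'E'
from h import *
s=st();c=r.capture('wrist')
cv2.imwrite('pics/dummy.png',c['pixels'][:,:,::-1])
for n in ['pin_wide_mid','pin_narrow_mid']:
    print(n,[(np.round(d['centre'],4).tolist(),round(d['confidence'],2)) for d in r.look_for(n,'wrist')[:2]])
print(proj(c,(.5455,-.277,.092),s),proj(c,(.474,-.294,.092),s))
save(c,'w2',(180,160,440,340),3)
E
```

```text
t 4.75 tcp [ 0.5429 -0.2752  0.1235] rot [-1.935e+00 -2.466e+00  2.000e-03] F [-1.9  1.4 -0.4] w 0.05 q [-0.12  0.63  0.78  1.78 -0.53  0.95  1.12]
pin_wide_mid [([0.5445, -0.2765, 0.0907], 0.65)]
pin_narrow_mid [([0.4751, -0.2977, 0.0774], 0.8), ([0.6536, -0.0731, 0.0097], 0.21)]
[322.82023552 247.09709236] [201.17207988 243.99996669]
```

View pics/w2.png

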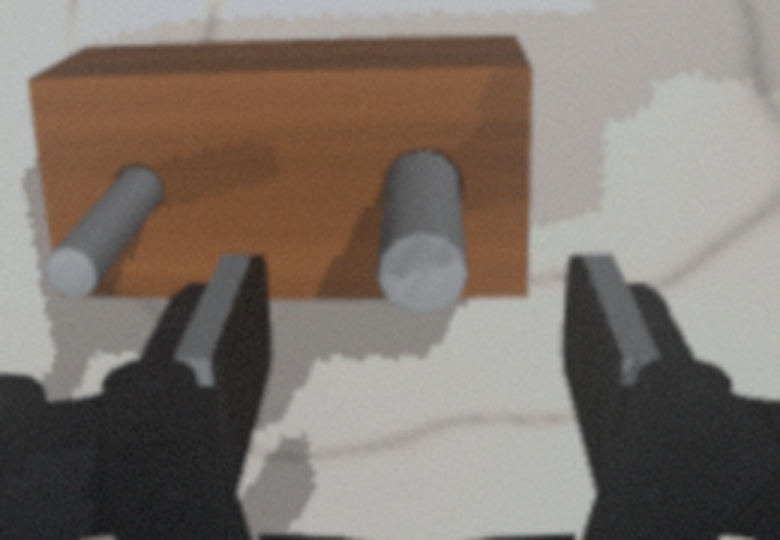

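The crop shows the thick top at pixel (321,250.7) and the thin top at (204.3,250.3), so I make a small correction and grasp.

Call:
{"name": "arm_command", "arguments": {
  "deltas": [
    [-2.3, 0.5, 0, 0, 50],
    [-2.3, 0.5, 12, 0, 50],
    [0, 0, 20, 0, 50],
    [0, 0, 20, 0, 50],
    [0, 0, 0, 0, 10],
    [0, 0, 0, 0, 10],
    [0, 0, 0, 0, 10],
    [0, 0, 0, 0, 10]
  ],
  "grip_force": 50
}}

```text
t: 5.57
tcp_pos: [0.5471, -0.282, 0.0774]
ee_rot: [1.942, 2.469, -0.0]
wrist_force: [-2.0, -1.2, -0.6]
gripper_width: 0.0166
```

Call:
{"name": "arm_command", "arguments": {
  "deltas": [
    [0, 0, 0, 0, 10],
    [0, 0, -5, 0, 10],
    [0, 0, -10, 0, 10],
    [0, 0, -20, 0, 10],
    [0, 0, -30, 0, 10],
    [0, 0, -30, 0, 10],
    [0, 0, -10, 0, 10]
  ]
}}

```text
t: 6.15
tcp_pos: [0.5493, -0.2828, 0.1867]
ee_rot: [1.938, 2.464, 0.003]
wrist_force: [-0.0, -1.3, -1.1]
gripper_width: 0.0161
```

Call:
{"name": "arm_command", "arguments": {
  "deltas": [
    [15, 3, -20, 0, 10],
    [30, 6, -20, 0, 10],
    [33, 6.4, 0, 0, 10],
    [33, 6.4, 0, 0, 10],
    [33, 6.4, 0, 0, 10],
    [33, 6.4, 0, 0, 10],
    [33, 6.4, 0, 0, 10],
    [33, 6.4, 0, 0, 10]
  ]
}}

```text
t: 6.82
tcp_pos: [0.5361, -0.0321, 0.222]
ee_rot: [1.942, 2.469, 0.002]
wrist_force: [0.5, 0.9, -1.3]
gripper_width: 0.0163
```

Call:
{"name": "arm_command", "arguments": {
  "deltas": [
    [33, 6.4, 0, 0, 10],
    [33, 6.4, 0, 0, 10],
    [33, 6.4, 0, 0, 10],
    [30, 6, 0, 0, 10],
    [25, 5, 0, 0, 10],
    [12, 2, 0, 0, 10],
    [0, 0, 0, 0, 10]
  ]
}}

```text
t: 7.4
tcp_pos: [0.528, 0.1388, 0.2213]
ee_rot: [-1.935, -2.474, -0.002]
wrist_force: [0.4, -0.3, -1.6]
gripper_width: 0.0167
```

```bash
python3 - <<'E'
from h import *
s=st();c=r.capture('wrist');save(c,'w3',(120,40,520,340),2)
for n in ['pin_wide_mid','bore_wide','bore_narrow','boss','t_bar']:
    print(n,[(np.round(d['centre'],4).tolist(),round(d['confidence'],2)) for d in r.look_for(n,'wrist')[:2]])
print(proj(c,(.526,.197,.07),s),proj(c,(.58,-.047,.07),s),proj(c,(.465,.055,.102),s))
R=Ro.from_rotvec(s['ee_rot']).as_matrix();print('foot',proj(c,s['tcp_pos']+R@[0,0,.06],s),'top',proj(c,s['tcp_pos']+R@[0,0,-.02],s))
E
```

```text
t 7.4 tcp [0.528  0.1388 0.2213] rot [-1.935e+00 -2.474e+00 -2.000e-03] F [ 0.4 -0.3 -1.6] w 0.0167 q [-1.01  0.42  0.91  1.85 -0.38  1.06  0.3 ]
pin_wide_mid [([0.5245, 0.1466, 0.2285], 0.65)]
bore_wide [([0.5358, 0.1562, 0.0709], 0.98)]
bore_narrow [([0.5369, 0.1518, 0.0694], 0.89)]
boss [([0.5347, 0.1523, 0.0729], 0.8)]
t_bar [([0.4715, 0.0876, 0.155], 0.83)]
[331.97184939 130.43752535] [323.40044133 347.23321326] [232.18450837 268.4002814 ]
foot [318.82255139 225.49401874] top [319.08417143 292.23114717]
```

View pics/w3.png

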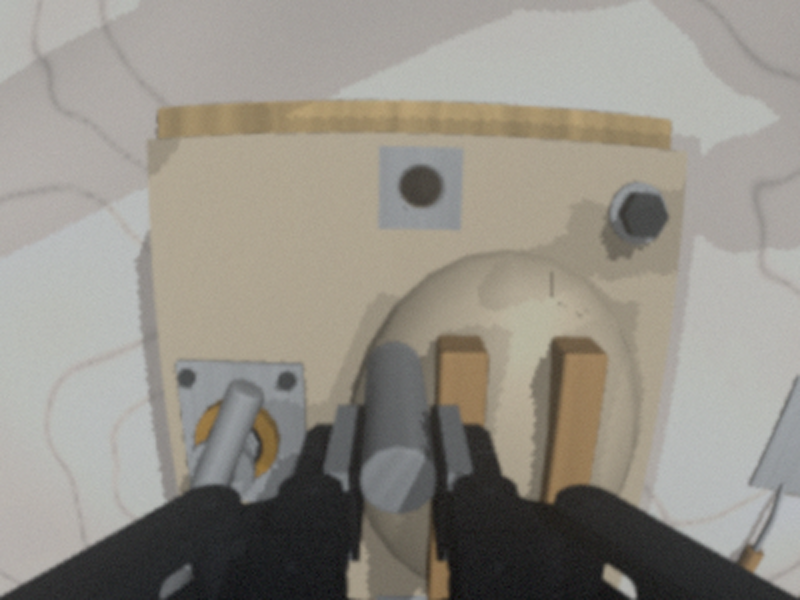

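```bash
python3 - <<'E'
from h import *
s=st();c=r.capture('wrist')
print('bore',np.round(atz(c,(330.5,133),.07,s),4))
R=Ro.from_rotvec(s['ee_rot']).as_matrix();print(np.round(R,3))
for h in (.0125,.015):
  for ox in (-.002,0,.002,.004):
    print(h,ox,'foot',proj(c,s['tcp_pos']+R@[ox,0,.08-h],s).round(1),'+r',proj(c,s['tcp_pos']+R@[ox+.009,0,.071-h],s).round(1),'top',proj(c,s['tcp_pos']+R@[ox,0,-h],s).round(1),proj(c,s['tcp_pos']+R@[ox+.009,0,-h],s).round(1),proj(c,s['tcp_pos']+R@[ox-.009,0,-h],s).round(1))
save(c,'dummy',(280,200,360,310),1)
# edge rows on the column through the pin
g=cv2.cvtColor(c['pixels'],cv2.COLOR_RGB2GRAY);print(g[195:305,318].tolist())
E
```

```text
t 7.7 tcp [0.5285 0.1331 0.2216] rot [1.945 2.467 0.   ] F [ 0.2 -0.1 -2. ] w 0.0163 q [-1.    0.42  0.91  1.85 -0.38  1.06  0.3 ]
bore [0.5263 0.1886 0.07  ]
[[-0.233  0.972  0.   ]
 [ 0.972  0.233 -0.   ]
 [-0.     0.    -1.   ]]
0.0125 -0.002 foot [318.8 224.3] +r [318.8 216.2] top [319.  286.9] [319.1 269.4] [319.  303.2]
0.0125 0 foot [318.8 221.6] +r [318.8 213.3] top [319.1 283.1] [319.1 265.4] [319.  299.7]
0.0125 0.002 foot [318.8 218.8] +r [318.8 210.3] top [319.1 279.3] [319.1 261.3] [319.  296.1]
0.0125 0.004 foot [318.8 216.1] +r [318.8 207.3] top [319.1 275.4] [319.1 257.1] [319.  292.4]
0.015 -0.002 foot [318.8 225.6] +r [318.8 217.5] top [319.1 289.9] [319.1 272.2] [319.1 306.3]
0.015 0 foot [318.8 222.9] +r [318.8 214.5] top [319.1 286. ] [319.1 268.1] [319.1 302.8]
0.015 0.002 foot [318.8 220.1] +r [318.8 211.5] top [319.1 282.2] [319.1 264. ] [319.1 299.2]
0.015 0.004 foot [318.8 217.3] +r [318.8 208.5] top [319.1 278.2] [319.1 259.8] [319.1 295.5]
[120, 120, 119, 121, 123, 124, 125, 127, 126, 125, 125, 128, 131, 129, 127, 118, 110, 108, 104, 101, 101, 103, 104, 101, 102, 104, 103, 99, 102, 99, 102, 100, 101, 101, 101, 101, 100, 99, 101, 97, 99, 99, 100, 100, 99, 100, 99, 101, 97, 97, 103, 99, 96, 102, 100, 97, 97, 101, 97, 97, 96, 95, 99, 96, 98, 97, 98, 107, 117, 128, 133, 130, 127, 126, 128, 129, 129, 129, 127, 127, 131, 131, 131, 131, 129, 124, 123, 124, 124, 123, 121, 122, 118, 118, 119, 124, 128, 128, 127, 123, 119, 114, 111, 109, 108, 105, 103, 101, 102, 99]
```

```bash
cat >> h.py <<'E'
def hole(c,uv,w=20,th=None):
    g=cv2.GaussianBlur(cv2.cvtColor(c['pixels'],cv2.COLOR_RGB2GRAY),(3,3),0);u,v=map(int,uv)
    p=g[v-w:v+w,u-w:u+w];th=th or (int(p.min())+int(np.median(p)))/2
    n,l,stt,ce=cv2.connectedComponentsWithStats((p<th).astype(np.uint8))
    i=min((i for i in range(1,n) if stt[i,4]>30),key=lambda i:np.hypot(*(ce[i]-w)));print('area',stt[i],'th',th)
    return ce[i]+[u-w,v-w]
E
python3 - <<'E'
from h import *
s=st();c=r.capture('wrist');uv=hole(c,(330.5,130))
b=atz(c,uv,.07,s);print(uv,'bore',np.round(b,4))
R=Ro.from_rotvec(s['ee_rot']).as_matrix();print('delta tool',R.T@(b-s['tcp_pos']))
E
```

```text
t 7.75 tcp [0.5285 0.1334 0.2215] rot [1.945 2.467 0.   ] F [ 0.4  0.1 -1.3] w 0.0165 q [-1.    0.42  0.91  1.85 -0.38  1.06  0.3 ]
area [ 10   7  22  20 347] th 106.0
[330.41210375 126.54755043] bore [0.5248 0.1946 0.07  ]
delta tool [0.06034096 0.01061989 0.15152429]
```

Call:
{"name": "arm_command", "arguments": {
  "deltas": [
    [15, 3, 0, 0, 10],
    [22, 4, 0, 0, 10],
    [15, 3, 0, 0, 10],
    [5.8, 0.6, 20, 0, 10],
    [0, 0, 25, 0, 10],
    [0, 0, 15, 0, 10],
    [0, 0, 0, 0, 10],
    [0, 0, 0, 0, 10]
  ]
}}

```text
t: 8.47
tcp_pos: [0.5247, 0.1938, 0.161]
ee_rot: [-1.942, -2.469, 0.002]
wrist_force: [-0.0, -0.3, -1.1]
gripper_width: 0.0164
```

```bash
python3 - <<'E'
from h import *
s=st();c=r.capture('wrist')
R=Ro.from_rotvec(s['ee_rot']).as_matrix();print('delta tool',R.T@(np.array([.5248,.1946,.07])-s['tcp_pos']),proj(c,(.5248,.1946,.07),s))
s=st();c=r.capture('wrist');save(c,'w4',(220,130,420,330),3)
E
```

```text
t 8.47 tcp [0.5247 0.1938 0.161 ] rot [-1.942e+00 -2.469e+00  2.000e-03] F [-0.  -0.3 -1.1] w 0.0164 q [-1.04  0.52  0.85  1.88 -0.47  0.96  0.26]
delta tool [0.00079552 0.0004378  0.09099935] [319.34487609 209.93046465]
t 8.52 tcp [0.5254 0.1937 0.1619] rot [1.942 2.469 0.   ] F [-1.3 -0.2 -0.1] w 0.0164 q [-1.04  0.52  0.85  1.88 -0.47  0.96  0.26]
```

View pics/w4.png

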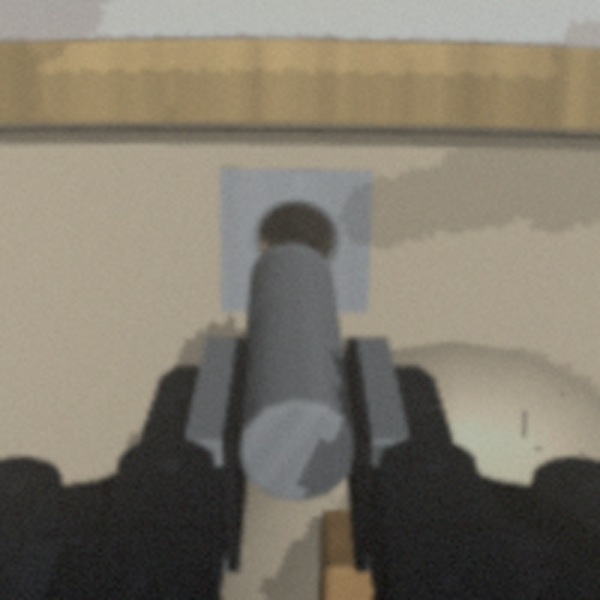

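The close view shows the bore centred near pixel (319,209), and the pin foot is in line sideways and about 1.5 mm too far along tool +x. I correct that and go down.

Call:
{"name": "arm_command", "arguments": {
  "deltas": [
    [-1.6, 0.3, 8, 0, 10],
    [0, 0, 8, 0, 10],
    [0, 0, 6, 0, 10],
    [0, 0, 6, 0, 10],
    [0, 0, 5, 0, 10],
    [0, 0, 5, 0, 10],
    [0, 0, 0, 0, 10]
  ]
}}

```text
t: 9.15
tcp_pos: [0.5257, 0.192, 0.1224]
ee_rot: [1.942, 2.469, -0.001]
wrist_force: [1.4, 0.4, -3.7]
gripper_width: 0.0163
```

Call:
{"name": "arm_command", "arguments": {
  "deltas": [
    [0, 0, 5, 0, 10],
    [0, 0, 5, 0, 10],
    [0, 0, 3, 0, 10],
    [0, 0, 2, 0, 10],
    [0, 0, 0, 0, 10]
  ]
}}

```text
t: 9.57
tcp_pos: [0.5257, 0.1921, 0.108]
ee_rot: [1.942, 2.469, -0.0]
wrist_force: [1.3, -0.3, -2.8]
gripper_width: 0.0167
```

Call:
{"name": "arm_command", "arguments": {
  "deltas": [
    [0, 0, 2, 0, 10],
    [0, 0, 0, 0, 10],
    [0, 0, 0, 0, 30],
    [0, 0, 0, 0, 40],
    [0, 0, 0, 0, 45],
    [0, 0, 0, 0, 45],
    [0, 0, -15, 0, 45],
    [0, 0, -30, 0, 45]
  ]
}}

```text
t: 10.23
tcp_pos: [0.5235, 0.1917, 0.1493]
ee_rot: [-1.941, -2.468, 0.008]
wrist_force: [0.5, 0.9, 0.1]
gripper_width: 0.045
```

Call:
{"name": "arm_command", "arguments": {
  "deltas": [
    [0, 0, -30, 0, 45],
    [-20, -4, -20, 0, 45],
    [-33, -6.5, -10, 0, 45],
    [-33, -6.5, 0, 0, 45],
    [-33, -6.5, 0, 0, 45],
    [-33, -6.5, 0, 0, 45],
    [-33, -6.5, 0, 0, 45],
    [-33, -6.5, 0, 0, 45]
  ]
}}

```text
t: 10.9
tcp_pos: [0.535, -0.0314, 0.2115]
ee_rot: [-1.942, -2.47, -0.001]
wrist_force: [0.5, -0.3, 1.1]
gripper_width: 0.0449
```

```bash
python3 - <<'E'
from h import *
s=st()
a=r.capture('scene');b=r.capture('side')
save(a,'a5',(300,140,480,290),2);save(b,'b5',(140,180,340,330),2)
for n,c,k in(('scene',a,0),('side',b,0)): print([(np.round(d['centre'],4).tolist(),round(d['confidence'],2)) for d in r.look_for('pin_wide_mid',n)[:3]])
print(proj(a,(.5255,.1945,.12)),proj(b,(.5255,.1945,.12)))
A=cv2.imread('pics/a5.png');B=cv2.imread('pics/b5.png');cv2.imwrite('pics/ab5.png',np.hstack([A,B]))
E
```

```text
t 10.9 tcp [ 0.535  -0.0314  0.2115] rot [-1.942e+00 -2.470e+00 -1.000e-03] F [ 0.5 -0.3  1.1] w 0.0449 q [-0.7   0.42  0.91  1.88 -0.38  1.03  0.61]
[([0.5357, 0.191, 0.0939], 0.72)]
[([0.5208, 0.1966, 0.0997], 0.68)]
[420.98522272 179.9393039 ] [203.95358164 250.02814436]
```

View pics/ab5.png

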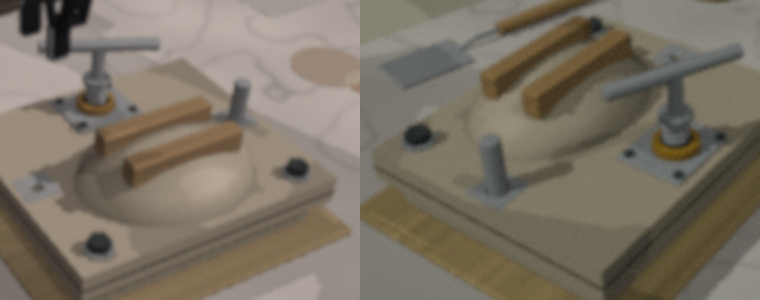

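The views show the thick pin standing in the wide bore. Its top is at side (204.5,249.5) and scene (420.5,181.5), against (204,250) and (421,180) predicted for a pin fully home. Now the thin pin.

Call:
{"name": "arm_command", "arguments": {
  "deltas": [
    [-20, -10, 0, 0, 45],
    [-35, -17, 0, 0, 45],
    [-36, -17.4, 0, 0, 45],
    [-36, -17.4, 0, 0, 45],
    [-36, -17.4, 0, 0, 45],
    [-36, -17.4, 0, 0, 45],
    [-30, -14, 0, 0, 45],
    [-16.5, -8.4, 0, 0, 45]
  ]
}}

```text
t: 11.77
tcp_pos: [0.4767, -0.2994, 0.2116]
ee_rot: [1.944, 2.467, -0.001]
wrist_force: [-0.1, -0.9, -0.9]
gripper_width: 0.0451
```

Call:
{"name": "arm_command", "arguments": {
  "deltas": [
    [0, 0, 30, 0, 45],
    [0, 0, 35, 0, 45],
    [0, 0, 20, 0, 45],
    [0, 0, 0, 0, 45],
    [0, 0, 0, 0, 45]
  ]
}}

```text
t: 12.18
tcp_pos: [0.4776, -0.2952, 0.1258]
ee_rot: [-1.939, -2.469, 0.001]
wrist_force: [0.5, 0.2, 0.1]
gripper_width: 0.045
```

```bash
python3 - <<'E'
from h import *
s=st();c=r.capture('wrist');R=Ro.from_rotvec(s['ee_rot']).as_matrix()
print('delta tool',R.T@(np.array([.4769,-.2979,.092])-s['tcp_pos']),proj(c,(.4769,-.2979,.092),s))
for n in ['pin_narrow_mid']:
    print(n,[(np.round(d['centre'],4).tolist(),round(d['confidence'],2)) for d in r.look_for(n,'wrist')[:2]])
save(c,'w6',(240,160,400,310),3)
E
```

```text
t 12.18 tcp [ 0.4776 -0.2952  0.1258] rot [-1.939e+00 -2.469e+00  1.000e-03] F [0.5 0.2 0.1] w 0.045 q [-0.09  0.56  0.8   1.91 -0.51  0.89  1.21]
delta tool [-0.00248118 -0.00128021  0.03380132] [316.68395917 245.35239403]
pin_narrow_mid [([0.477, -0.2943, 0.0797], 0.71)]
```

View pics/w6.png

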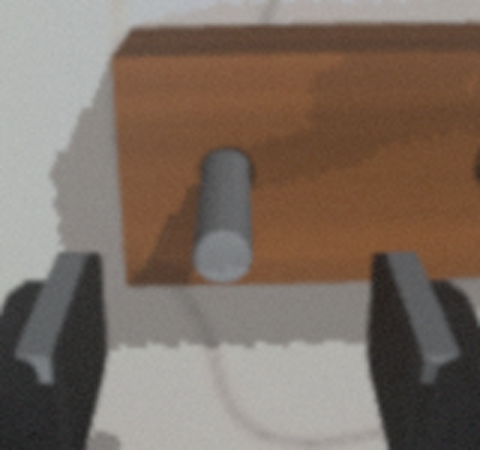

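The thin pin top is at pixel (314.3,245), about 2.8 mm to tool -y and 2.5 mm to tool -x.

Call:
{"name": "arm_command", "arguments": {
  "deltas": [
    [-2.4, -2.6, 4, 0, 45],
    [0, 0, 16, 0, 45],
    [0, 0, 20, 0, 45],
    [0, 0, 13, 0, 45],
    [0, 0, 0, 0, 45],
    [0, 0, 0, 0, 5],
    [0, 0, 0, 0, 5],
    [0, 0, 0, 0, 5]
  ],
  "grip_force": 50
}}

```text
t: 12.95
tcp_pos: [0.4761, -0.3, 0.0744]
ee_rot: [1.941, 2.468, 0.0]
wrist_force: [0.4, -0.7, 1.5]
gripper_width: 0.0104
```

Call:
{"name": "arm_command", "arguments": {
  "deltas": [
    [0, 0, 0, 0, 5],
    [0, 0, 0, 0, 5],
    [0, 0, -5, 0, 5],
    [0, 0, -15, 0, 5],
    [0, 0, -25, 0, 5],
    [0, 0, -30, 0, 5],
    [0, 0, -30, 0, 5],
    [0, 0, -30, 0, 5]
  ]
}}

```text
t: 13.62
tcp_pos: [0.4747, -0.2994, 0.2098]
ee_rot: [-1.942, -2.468, 0.001]
wrist_force: [0.8, -0.2, 0.1]
gripper_width: 0.0101
```

Call:
{"name": "arm_command", "arguments": {
  "deltas": [
    [14, 14, -10, 0, 5],
    [24, 24, 0, 0, 5],
    [28, 28, 0, 0, 5],
    [28, 28, 0, 0, 5],
    [28, 28, 0, 0, 5],
    [24, 22, 0, 0, 5],
    [14, 13, 0, 0, 5],
    [3, 2.6, 0, 0, 5]
  ]
}}

```text
t: 14.28
tcp_pos: [0.5939, -0.0982, 0.2177]
ee_rot: [-1.933, -2.475, -0.001]
wrist_force: [-0.2, 0.9, -0.6]
gripper_width: 0.0103
```

Call:
{"name": "arm_command", "arguments": {
  "deltas": [
    [0, 0, 0, 0, 5],
    [0, 0, 0, 0, 5],
    [0, 0, 0, 0, 5]
  ]
}}

```text
t: 14.53
tcp_pos: [0.5913, -0.1053, 0.2186]
ee_rot: [1.945, 2.467, -0.001]
wrist_force: [-0.2, -0.8, -0.2]
gripper_width: 0.0104
```

```bash
python3 - <<'E'
from h import *
s=st();c=r.capture('wrist');save(c,'w7')
p=proj(c,(.579,-.0497,.07),s);print(p)
R=Ro.from_rotvec(s['ee_rot']).as_matrix()
uv=hole(c,p,14);b=atz(c,uv,.07,s);print(uv,b.round(4),'delta tool',R.T@(b-s['tcp_pos']))
g=cv2.cvtColor(c['pixels'],cv2.COLOR_RGB2GRAY);print(g[195:310,318].tolist())
for h in (.0175,):
  for ox in (0,.002,.004):
    print(h,ox,'+r',proj(c,s['tcp_pos']+R@[ox+.006,0,.074-h],s).round(1),'top',proj(c,s['tcp_pos']+R@[ox+.006,0,-h],s).round(1),proj(c,s['tcp_pos']+R@[ox-.006,0,-h],s).round(1))
save(c,'w7',(240,90,400,310),2.7)
E
```

```text
t 14.53 tcp [ 0.5913 -0.1053  0.2186] rot [ 1.945e+00  2.467e+00 -1.000e-03] F [-0.2 -0.8 -0.2] w 0.0104 q [-0.49  0.52  0.88  1.71 -0.44  1.12  0.75]
[319.8877887  130.33492747]
area [ 11   8  14  14 157] th 99.0
[322.33121019 130.27388535] [ 0.5811 -0.0491  0.07  ] delta tool [0.05706771 0.00327959 0.14857388]
[134, 131, 136, 134, 135, 136, 138, 132, 136, 135, 134, 136, 134, 135, 138, 152, 158, 159, 164, 171, 174, 155, 120, 105, 103, 101, 102, 101, 103, 103, 104, 102, 99, 101, 101, 101, 101, 100, 104, 101, 106, 102, 102, 104, 103, 105, 104, 105, 104, 105, 103, 103, 102, 104, 104, 105, 104, 101, 101, 102, 101, 104, 104, 105, 103, 104, 104, 102, 102, 103, 103, 105, 106, 102, 101, 104, 105, 107, 114, 131, 138, 139, 138, 132, 132, 127, 123, 105, 94, 92, 93, 94, 111, 119, 118, 114, 102, 94, 91, 92, 111, 146, 173, 179, 180, 181, 181, 179, 179, 181, 181, 184, 181, 183, 179]
0.0175 0 +r [318.8 218.7] top [319.1 277.2] [319.1 300.5]
0.0175 0.002 +r [318.8 215.7] top [319.1 273. ] [319.1 296.7]
0.0175 0.004 +r [318.8 212.8] top [319.1 268.9] [319.1 292.9]
```

View pics/w7.png

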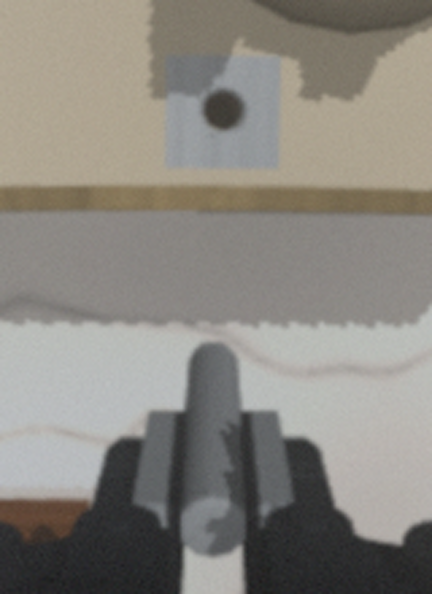

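Call:
{"name": "arm_command", "arguments": {
  "deltas": [
    [12, 1, 0, 0, 5],
    [22, 1.2, 0, 0, 5],
    [15, 1, 0, 0, 5],
    [6.4, 0.3, 20, 0, 5],
    [0, 0, 25, 0, 5],
    [0, 0, 16, 0, 5],
    [0, 0, 0, 0, 5],
    [0, 0, 0, 0, 5]
  ]
}}

```text
t: 15.25
tcp_pos: [0.5818, -0.0488, 0.1572]
ee_rot: [-1.942, -2.468, 0.001]
wrist_force: [0.8, -0.8, -0.2]
gripper_width: 0.0103
```

```bash
python3 - <<'E'
from h import *
s=st();c=r.capture('wrist');R=Ro.from_rotvec(s['ee_rot']).as_matrix()
print('need',R.T@(np.array([.5815,-.0508,.07])-s['tcp_pos']))
p=proj(c,(.5811,-.0491,.07),s);print(p)
g=cv2.cvtColor(c['pixels'],cv2.COLOR_RGB2GRAY)
print('col',g[190:225,int(p[0])].tolist())
for v in (202,205,208): print('row',v,g[v,300:340].tolist())
print('pinrow',g[235,300:340].tolist())
E
```

```text
t 15.25 tcp [ 0.5818 -0.0488  0.1572] rot [-1.942e+00 -2.468e+00  1.000e-03] F [ 0.8 -0.8 -0.2] w 0.0103 q [-0.57  0.56  0.84  1.82 -0.5   0.98  0.71]
need [-0.00190588 -0.00068418  0.08717846]
[317.86142576 212.73316018]
col [121, 122, 120, 118, 121, 121, 125, 137, 150, 160, 161, 161, 157, 139, 107, 77, 67, 60, 62, 65, 63, 65, 67, 62, 68, 74, 95, 110, 109, 107, 105, 105, 105, 103, 104]
row 202 [121, 123, 123, 125, 123, 122, 122, 122, 122, 122, 120, 122, 134, 149, 155, 154, 155, 157, 157, 158, 157, 161, 164, 160, 163, 162, 161, 159, 160, 159, 159, 159, 156, 158, 157, 152, 155, 151, 147, 143]
row 205 [127, 123, 128, 126, 125, 121, 125, 128, 138, 146, 141, 129, 114, 107, 93, 87, 79, 77, 78, 84, 87, 95, 108, 125, 139, 150, 157, 161, 161, 158, 160, 160, 159, 160, 154, 150, 147, 143, 141, 140]
row 208 [163, 167, 167, 165, 160, 156, 154, 154, 147, 132, 105, 85, 67, 63, 63, 62, 65, 62, 65, 63, 61, 62, 64, 65, 78, 103, 126, 145, 156, 159, 157, 160, 159, 159, 158, 149, 144, 141, 143, 141]
pinrow [161, 163, 166, 167, 163, 164, 166, 160, 140, 108, 85, 85, 88, 93, 92, 100, 105, 103, 107, 107, 111, 111, 116, 115, 117, 117, 116, 112, 126, 144, 155, 158, 158, 161, 161, 160, 160, 160, 160, 159]
```

Call:
{"name": "arm_command", "arguments": {
  "deltas": [
    [-1.9, -0.7, 6, 0, 5],
    [0, 0, 8, 0, 5],
    [0, 0, 6, 0, 5],
    [0, 0, 6, 0, 5],
    [0, 0, 5, 0, 5],
    [0, 0, 5, 0, 5],
    [0, 0, 0, 0, 5]
  ]
}}

```text
t: 15.88
tcp_pos: [0.5817, -0.0507, 0.1202]
ee_rot: [-1.941, -2.468, 0.001]
wrist_force: [0.0, 1.1, -1.6]
gripper_width: 0.0103
```

Call:
{"name": "arm_command", "arguments": {
  "deltas": [
    [0, 0, 5, 0, 5],
    [0, 0, 5, 0, 5],
    [0, 0, 4, 0, 5],
    [0, 0, 3, 0, 5],
    [0, 0, 0, 0, 5]
  ]
}}

```text
t: 16.3
tcp_pos: [0.5821, -0.0507, 0.1036]
ee_rot: [-1.942, -2.469, 0.001]
wrist_force: [-0.6, -0.4, -0.3]
gripper_width: 0.0103
```

Call:
{"name": "arm_command", "arguments": {
  "deltas": [
    [0, 0, 1.5, 0, 5],
    [0, 0, 0, 0, 5],
    [0, 0, 0, 0, 30],
    [0, 0, 0, 0, 45],
    [0, 0, 0, 0, 45],
    [0, 0, 0, 0, 45],
    [0, 0, -15, 0, 45],
    [0, 0, -35, 0, 45]
  ]
}}

```text
t: 16.97
tcp_pos: [0.5799, -0.05, 0.15]
ee_rot: [-1.939, -2.466, 0.007]
wrist_force: [0.7, 0.3, 1.2]
gripper_width: 0.0446
```

Call:
{"name": "arm_command", "arguments": {
  "deltas": [
    [0, 0, -35, 0, 45],
    [0, 0, -35, 0, 45],
    [15, -10, -15, 0, 45],
    [28, -19, 0, 0, 45],
    [28, -20, 0, 0, 45],
    [28, -20, 0, 0, 45],
    [20, -14, 0, 0, 45],
    [8, -6, 0, 0, 45]
  ]
}}

```text
t: 17.63
tcp_pos: [0.4632, 0.054, 0.2374]
ee_rot: [-1.937, -2.47, -0.0]
wrist_force: [-0.6, -0.2, 0.3]
gripper_width: 0.045
```

Call:
{"name": "arm_command", "arguments": {
  "deltas": [
    [0, 0, 0, 0.1, 45],
    [0, 0, 0, 0.12, 45],
    [0, 0, 0, 0.12, 45],
    [0, 0, 0, 0.12, 45],
    [0, 0, 0, 0, 45],
    [0, 0, 0, 0, 45]
  ]
}}

```text
t: 18.13
tcp_pos: [0.4659, 0.0516, 0.2378]
ee_rot: [2.45, 1.966, -0.0]
wrist_force: [-0.7, -0.7, 0.8]
gripper_width: 0.045
```

```bash
python3 - <<'E'
from h import *
s=st();c=r.capture('wrist');save(c,'w8',(200,150,440,330),2)
R=Ro.from_rotvec(s['ee_rot']).as_matrix();print('jaw deg',np.degrees(np.arctan2(R[1,1],R[0,1])))
print([(np.round(d['centre'],4).tolist(),round(d['confidence'],2)) for d in r.look_for('t_bar','wrist')[:2]])
a=r.capture('scene');b=r.capture('side')
for n in ('scene','side'): print([(np.round(d['centre'],4).tolist(),round(d['confidence'],2)) for d in r.look_for('pin_narrow_mid',n)[:2]],[(np.round(d['centre'],4).tolist(),round(d['confidence'],2)) for d in r.look_for('t_bar',n)[:2]])
print('pin pred',proj(a,(.5815,-.0495,.12)),proj(b,(.5815,-.0495,.12)),'axis',proj(c,(.4656,.0522,.15),s))
A=cv2.resize(a['pixels'][190:250,280:360,::-1],None,fx=3,fy=3);B=cv2.resize(b['pixels'][170:290,210:370,::-1],None,fx=2,fy=2);W=cv2.imread('pics/w8.png')
H=360;pad=lambda m:cv2.copyMakeBorder(m,0,H-m.shape[0],0,0,cv2.BORDER_CONSTANT)
top=np.hstack([W]);bot=np.hstack([A,B[:180]]) if False else np.hstack([cv2.copyMakeBorder(A,0,60,0,0,cv2.BORDER_CONSTANT),B])
w=max(top.shape[1],bot.shape[1]);f=lambda m:cv2.copyMakeBorder(m,0,0,0,w-m.shape[1],cv2.BORDER_CONSTANT)
o=np.vstack([f(top),f(bot)]);print(o.shape);cv2.imwrite('pics/m8.png',o)
E
```

```text
t 18.13 tcp [0.4659 0.0516 0.2378] rot [ 2.45   1.966 -0.   ] F [-0.7 -0.7  0.8] w 0.045 q [-1.11  0.29  1.13  2.   -0.3   1.04 -0.06]
jaw deg -12.516568211992873
[([0.4668, 0.0574, 0.1519], 0.77), ([0.4661, 0.0613, 0.1517], 0.18)]
[] [([0.4736, 0.0516, 0.1486], 0.88)]
[([0.579, -0.0495, 0.0917], 0.67)] [([0.4632, 0.0556, 0.1509], 0.56)]
pin pred [318.21718272 213.09783171] [296.16646722 186.84988522] axis [318.17784239 211.53059152]
(600, 560, 3)
```

View pics/m8.png

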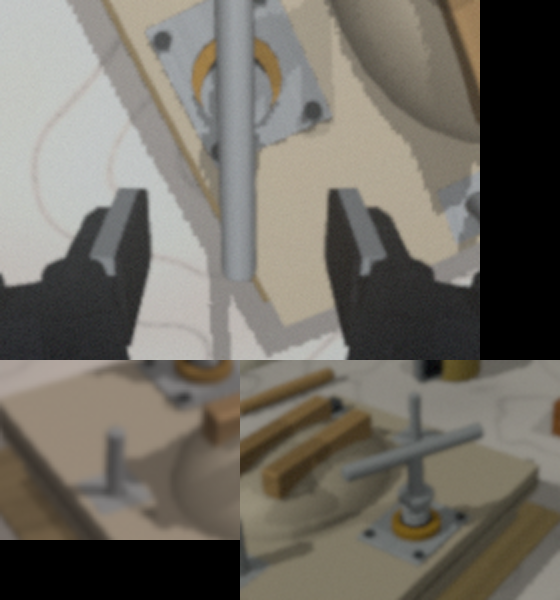

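The thin pin top is at scene (318.7,214.3) and side (297.5,188.5), against (318.2,213.1) and (296.2,186.8) predicted, so it is home. In the wrist view the T-bar runs straight between the jaws at column 318, square to them. I go down onto it.

Call:
{"name": "arm_command", "arguments": {
  "deltas": [
    [0, 0, 20, 0, 45],
    [0, 0, 30, 0, 45],
    [0, 0, 30, 0, 45],
    [0, 0, 15, 0, 45],
    [0, 0, 0, 0, 45],
    [0, 0, 0, 0, 45]
  ]
}}

```text
t: 19.03
tcp_pos: [0.4657, 0.0511, 0.1427]
ee_rot: [-2.454, -1.961, 0.002]
wrist_force: [-0.3, -0.1, 0.9]
gripper_width: 0.0452
```

```bash
cat >> h.py <<'E'
def bolt(ref=None):
    # height shift (px, down positive) of the collar region in the side view against the stored reference
    c=r.capture('side');g=cv2.cvtColor(c['pixels'],cv2.COLOR_RGB2GRAY)
    if ref is None: return g
    return g
E
python3 - <<'E'
from h import *
s=st();R=Ro.from_rotvec(s['ee_rot']).as_matrix()
print('need to axis',R.T@(np.array([.4656,.0522,.15])-s['tcp_pos']))
b=r.capture('side');np.save('side_ref.npy',b['pixels']);a=r.capture('scene');np.save('scene_ref.npy',a['pixels']);w=r.capture('wrist')
for z in (.15,.109,.103,.082): print(z,proj(b,(.4656,.0522,z)).round(1),proj(a,(.4656,.0522,z)).round(1),proj(w,(.4656,.0522,z),s).round(1))
x=[cv2.resize(c['pixels'][v-45:v+35,u-50:u+50,::-1],None,fx=4,fy=4,interpolation=cv2.INTER_CUBIC) for c,u,v in ((b,298,240),(a,349,180))]
cv2.imwrite('pics/m9.png',np.hstack(x))
E
```

```text
t 19.03 tcp [0.4657 0.0511 0.1427] rot [-2.454e+00 -1.961e+00  2.000e-03] F [-0.3 -0.1  0.9] w 0.0452 q [-0.95  0.43  0.98  2.12 -0.49  0.84  0.1 ]
need to axis [ 0.00104932 -0.00029892 -0.00726812]
0.15 [296.1 215.7] [349.3 162.5] [318.4 275.1]
0.109 [296.6 236.1] [348.2 178.7] [318.4 239.6]
0.103 [296.6 239. ] [348.1 181. ] [318.4 235.7]
0.082 [296.8 248.9] [347.6 189. ] [318.5 223.4]
```

View pics/m9.png

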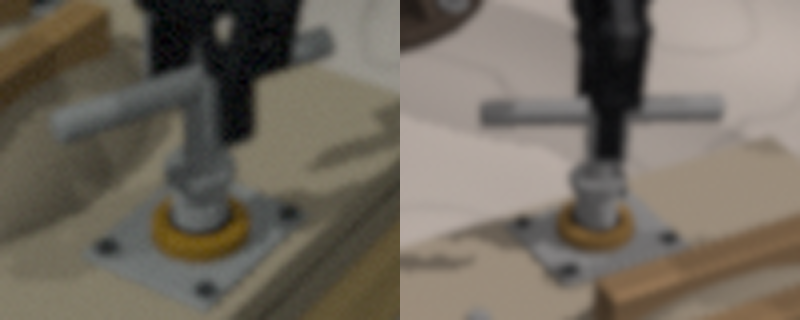

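The side crop shows the collar at pixel (298,237) over the brass ring at (298,252), and the scene crop shows it at (348,180). I will track it by template to feel the drop. Next I close the jaws loosely and turn backward.

Call:
{"name": "arm_command", "arguments": {
  "deltas": [
    [1, -0.2, 0, 0, 14],
    [0, 0, 0, 0, 14],
    [0, 0, 0, 0, 14],
    [0, 0, 0, -0.1, 14],
    [0, 0, 0, -0.1, 14],
    [0, 0, 0, -0.1, 14],
    [0, 0, 0, -0.1, 14]
  ],
  "grip_force": 20
}}

```text
t: 19.77
tcp_pos: [0.4657, 0.0529, 0.1432]
ee_rot: [-2.009, -2.414, -0.001]
wrist_force: [-2.2, 1.1, 5.5]
gripper_width: 0.014
```

```bash
cat >> h.py <<'E'
def track():
    out=[]
    for n,(x0,y0,x1,y1) in (('side',(287,230,310,244)),('scene',(339,174,358,186))):
        k=4;up=lambda p:cv2.resize(cv2.GaussianBlur(cv2.cvtColor(p,cv2.COLOR_RGB2GRAY),(3,3),0),None,fx=k,fy=k,interpolation=cv2.INTER_CUBIC)
        t=up(np.load(n+'_ref.npy')[y0:y1,x0:x1]);im=up(r.capture(n)['pixels'][y0-8:y1+8,x0-3:x1+3])
        m=cv2.matchTemplate(im,t,cv2.TM_CCOEFF_NORMED);_,v,_,l=cv2.minMaxLoc(m);out.append((n,round(v,3),'dx',l[0]/k-3,'dy',l[1]/k-8))
    return out
AX=np.array([.4656,.0522,.15])
def rep():
    s=st();R=Ro.from_rotvec(s['ee_rot']).as_matrix();print('jaw',np.degrees(np.arctan2(R[1,1],R[0,1])).round(1),'need',(1e3*R.T@(AX-s['tcp_pos'])).round(1),'M',np.round(s['moment'],2));print(track())
    r.capture('scene')
    print('bar',[(np.round(d['centre'],4).tolist(),round(d['confidence'],2)) for d in r.look_for('t_bar','scene')[:1]])
E
python3 -c "from h import *;rep()"
```

```text
t 19.77 tcp [0.4657 0.0529 0.1432] rot [-2.009e+00 -2.414e+00 -1.000e-03] F [-2.2  1.1  5.5] w 0.014 q [-0.88  0.39  0.86  2.11 -0.41  0.81  0.42]
jaw 10.5 need [-0.7 -0.2 -6.8] M [ 0.1   0.54 -0.22]
[('side', 0.59, 'dx', 1.25, 'dy', -3.5), ('scene', 0.883, 'dx', -0.75, 'dy', -0.5)]
bar [([0.4707, 0.0473, 0.1456], 0.66)]
```

```bash
sed -i "s/t=up(np.load(n+'_ref.npy')\[y0:y1,x0:x1\]);im=up(r.capture(n)\['pixels'\]\[/new=r.capture(n)['pixels'];t=up(np.load(n+'_ref.npy')[y0:y1,x0:x1]);np.save(n+'_ref.npy',new);im=up(new[/" h.py; python3 -c "
from h import *
print(track())"
```

```text
[('side', 0.594, 'dx', 1.25, 'dy', -2.75), ('scene', 0.891, 'dx', -0.5, 'dy', -1.0)]
```

Call:
{"name": "arm_command", "arguments": {
  "deltas": [
    [0, 0, 0, -0.1, 14],
    [0, 0, 0, -0.1, 14],
    [0, 0, 0, 0, 14]
  ]
}}

```text
t: 20.32
tcp_pos: [0.4655, 0.0526, 0.1427]
ee_rot: [-1.761, -2.601, 0.001]
wrist_force: [-4.1, 0.3, 2.7]
gripper_width: 0.0139
```

```bash
python3 -c "from h import *;rep()"
```

```text
t 20.32 tcp [0.4655 0.0526 0.1427] rot [-1.761e+00 -2.601e+00  1.000e-03] F [-4.1  0.3  2.7] w 0.0139 q [-0.84  0.38  0.8   2.11 -0.38  0.8   0.57]
jaw 21.8 need [-0.4 -0.1 -7.3] M [-0.03  0.7   0.01]
[('side', 0.947, 'dx', 0.25, 'dy', 0.0), ('scene', 0.991, 'dx', 0.0, 'dy', 0.0)]
bar [([0.4738, 0.046, 0.1387], 0.66)]
```

Call:
{"name": "arm_command", "arguments": {
  "deltas": [
    [0, 0, 0, -0.1, 14],
    [0, 0, 0, -0.1, 14],
    [0, 0, 0, 0, 14]
  ]
}}

```text
t: 20.77
tcp_pos: [0.4656, 0.0525, 0.1428]
ee_rot: [-1.493, -2.764, 0.0]
wrist_force: [-3.5, 0.5, 2.6]
gripper_width: 0.0138
```

```bash
python3 -c "from h import *;rep()"
```

```text
t 20.77 tcp [0.4656 0.0525 0.1428] rot [-1.493 -2.764  0.   ] F [-3.5  0.5  2.6] w 0.0138 q [-0.8   0.36  0.75  2.11 -0.34  0.79  0.74]
jaw 33.2 need [-0.2 -0.2 -7.2] M [-0.16  0.8  -0.07]
[('side', 0.804, 'dx', 0.25, 'dy', 0.5), ('scene', 0.992, 'dx', 0.0, 'dy', 0.0)]
bar [([0.4724, 0.0442, 0.1206], 0.82)]
```

Call:
{"name": "arm_command", "arguments": {
  "deltas": [
    [0, 0, 0, -0.1, 14],
    [0, 0, 0, -0.05, 14],
    [0, 0, 0, 0, 14]
  ]
}}

```text
t: 21.22
tcp_pos: [0.4657, 0.0524, 0.1427]
ee_rot: [-1.286, -2.866, 0.0]
wrist_force: [-4.8, -0.8, 3.0]
gripper_width: 0.0134
```

```bash
python3 -c "from h import *;rep()"
```

```text
t 21.22 tcp [0.4657 0.0524 0.1427] rot [-1.286 -2.866  0.   ] F [-4.8 -0.8  3. ] w 0.0134 q [-0.77  0.35  0.7   2.11 -0.32  0.79  0.86]
jaw 41.7 need [-0.1 -0.2 -7.3] M [-0.33  0.86 -0.09]
[('side', 0.727, 'dx', 1.0, 'dy', 0.25), ('scene', 0.984, 'dx', 0.0, 'dy', 0.0)]
bar [([0.4755, 0.0456, 0.1227], 0.96)]
```

Call:
{"name": "arm_command", "arguments": {
  "deltas": [
    [0.5, -0.6, 0, -0.1, 15],
    [0, 0, 0, -0.1, 15],
    [0, 0, 0, 0, 15]
  ]
}}

```text
t: 21.67
tcp_pos: [0.4653, 0.0526, 0.1428]
ee_rot: [0.988, 2.982, 0.0]
wrist_force: [-3.0, -1.5, 1.3]
gripper_width: 0.0151
```

```bash
python3 -c "from h import *;rep()"
```

```text
t 21.67 tcp [0.4653 0.0526 0.1428] rot [0.988 2.982 0.   ] F [-3.  -1.5  1.3] w 0.0151 q [-0.73  0.34  0.65  2.1  -0.29  0.78  1.03]
jaw 53.3 need [-0.5 -0.2 -7.2] M [-0.23  0.56 -0.01]
[('side', 0.645, 'dx', 1.5, 'dy', -0.25), ('scene', 0.881, 'dx', -0.25, 'dy', 0.25)]
bar [([0.4752, 0.0466, 0.1253], 0.7)]
```

Call:
{"name": "arm_command", "arguments": {
  "deltas": [
    [0, 0, 0, -0.1, 15],
    [0, 0, 0, -0.05, 15],
    [0, 0, 0, 0, 15]
  ]
}}

```text
t: 22.12
tcp_pos: [0.4653, 0.0525, 0.1429]
ee_rot: [0.766, 3.046, 0.0]
wrist_force: [-3.4, -1.1, 3.0]
gripper_width: 0.0153
```

```bash
python3 -c "from h import *;rep()"
```

```text
t 22.12 tcp [0.4653 0.0525 0.1429] rot [0.766 3.046 0.   ] F [-3.4 -1.1  3. ] w 0.0153 q [-0.7   0.34  0.61  2.1  -0.27  0.78  1.15]
jaw 61.8 need [-0.5 -0.1 -7.1] M [-0.3   0.58 -0.04]
[('side', 0.726, 'dx', 2.5, 'dy', 2.5), ('scene', 0.951, 'dx', 0.25, 'dy', 0.0)]
bar [([0.4731, 0.049, 0.1408], 0.7)]
```

```bash
python3 - <<'E'
from h import *
for n,xs,(y0,y1) in (('scene',(346,351),(164,202)),('side',(293,302),(222,262))):
    o=cv2.imread(f'pics/{n}0.png');c=r.capture(n)['pixels'][:,:,::-1];cv2.imwrite(f'pics/{n}_b.png',c)
    for im in (o,c):
        print(n,im[y0:y1,xs[0]:xs[1]].mean(1)[:,[0,2]].round(0).astype(int).tolist())
    # vertical shift of the column strip, bolt part
E
```

```text
scene [[86, 88], [77, 79], [77, 79], [78, 81], [79, 82], [80, 83], [81, 84], [81, 84], [81, 84], [81, 84], [82, 85], [81, 83], [80, 81], [79, 80], [81, 82], [88, 89], [98, 99], [101, 102], [92, 94], [82, 84], [79, 80], [80, 82], [83, 84], [85, 86], [83, 85], [83, 85], [80, 83], [72, 78], [57, 80], [46, 92], [44, 100], [41, 95], [42, 87], [59, 89], [86, 100], [106, 111], [112, 115], [109, 111]]
scene [[82, 83], [100, 102], [116, 118], [121, 123], [120, 122], [117, 118], [112, 114], [106, 108], [101, 104], [97, 99], [94, 96], [91, 94], [90, 92], [89, 91], [91, 93], [101, 102], [108, 110], [107, 109], [97, 98], [87, 88], [85, 86], [87, 89], [90, 91], [90, 91], [89, 91], [90, 92], [88, 91], [81, 88], [67, 90], [53, 99], [47, 106], [44, 101], [45, 92], [63, 95], [92, 107], [115, 121], [125, 128], [128, 130]]
side [[63, 66], [64, 67], [65, 68], [65, 69], [66, 70], [66, 70], [66, 71], [65, 69], [66, 69], [65, 66], [65, 64], [64, 63], [65, 63], [66, 64], [64, 62], [66, 65], [74, 72], [82, 80], [84, 82], [79, 78], [72, 70], [68, 66], [68, 67], [70, 69], [76, 75], [85, 83], [90, 87], [88, 86], [87, 84], [80, 79], [58, 65], [33, 69], [24, 92], [23, 102], [23, 102], [19, 93], [21, 86], [35, 86], [63, 90], [89, 97]]
side [[103, 100], [101, 99], [102, 99], [99, 97], [98, 95], [97, 96], [99, 99], [101, 102], [103, 103], [105, 103], [107, 105], [107, 105], [105, 103], [102, 100], [101, 100], [103, 102], [107, 104], [106, 103], [102, 99], [92, 90], [85, 83], [80, 79], [86, 84], [92, 90], [93, 90], [95, 93], [98, 95], [97, 95], [95, 93], [88, 87], [66, 73], [39, 78], [26, 100], [26, 113], [27, 113], [25, 104], [23, 95], [40, 94], [70, 99], [98, 107]]
```

```bash
cat >> h.py <<'E'
def prof():
    s=st();R=Ro.from_rotvec(s['ee_rot']).as_matrix();print('jaw',np.degrees(np.arctan2(R[1,1],R[0,1])).round(1),'need',(1e3*R.T@(AX-s['tcp_pos'])).round(1))
    ref=cv2.imread('pics/scene0.png')[:,:,0].astype(float);c=r.capture('scene')['pixels'][:,:,2].astype(float)
    f=lambda im:im[:,346:351].mean(1)
    a=f(ref)[176:190];a=(a-a.mean())/a.std();up=np.interp(np.arange(170,200,.1),np.arange(400),f(c));best=[]
    for d in np.arange(-3,6,.1):
        b=np.interp(np.arange(176,190)+d,np.arange(170,200,.1),up);b=(b-b.mean())/b.std();best.append((round((a*b).mean(),3),round(d,1)))
    print('shift px (drop=+2.4)',sorted(best)[-3:],f(c)[176:190].round(0).tolist())
E
python3 -c "from h import *;prof()"
```

```text
t 22.42 tcp [0.4652 0.0526 0.1428] rot [ 0.769  3.046 -0.   ] F [-2.1 -2.5  2.3] w 0.0151 q [-0.71  0.34  0.61  2.1  -0.27  0.78  1.15]
jaw 61.7 need [-0.5 -0.2 -7.2]
shift px (drop=+2.4) [(np.float64(0.96), np.float64(-0.5)), (np.float64(0.964), np.float64(-0.3)), (np.float64(0.965), np.float64(-0.4))] [89.0, 89.0, 92.0, 101.0, 108.0, 107.0, 97.0, 87.0, 85.0, 88.0, 90.0, 90.0, 89.0, 90.0]
```

Call:
{"name": "arm_command", "arguments": {
  "deltas": [
    [0, 0, 0, -0.1, 15],
    [0, 0, 0, -0.1, 15],
    [0, 0, 0, 0, 15]
  ]
}}

```text
t: 22.72
tcp_pos: [0.4652, 0.0525, 0.1429]
ee_rot: [0.452, 3.109, 0.0]
wrist_force: [-2.6, -0.7, 1.9]
gripper_width: 0.0148
```

```bash
python3 -c "from h import *;prof()"
```

```text
t 22.72 tcp [0.4652 0.0525 0.1429] rot [0.452 3.109 0.   ] F [-2.6 -0.7  1.9] w 0.0148 q [-0.66  0.33  0.56  2.1  -0.24  0.78  1.32]
jaw 73.4 need [-0.5 -0.1 -7.1]
shift px (drop=+2.4) [(np.float64(0.672), np.float64(1.0)), (np.float64(0.679), np.float64(0.8)), (np.float64(0.682), np.float64(0.9))] [101.0, 89.0, 81.0, 83.0, 90.0, 96.0, 93.0, 86.0, 85.0, 87.0, 89.0, 89.0, 89.0, 90.0]
```

```bash
python3 - <<'E'
from h import *
rows=[]
for n,u,v in (('scene',348,180),('side',298,240)):
    c=r.capture(n)['pixels'][:,:,::-1];cv2.imwrite(f'pics/{n}_c.png',c)
    rows.append(np.hstack([cv2.resize(im[v-25:v+23,u-22:u+22],None,fx=6,fy=6,interpolation=cv2.INTER_CUBIC) for im in (cv2.imread(f'pics/{n}0.png'),cv2.imread(f'pics/{n}_b.png'),c)]))
cv2.imwrite('pics/m10.png',np.vstack(rows))
for n,xs,(y0,y1) in (('side',(293,302),(222,262)),):
    for k in ('b','c'): print(k,cv2.imread(f'pics/{n}_{k}.png')[y0:y1,xs[0]:xs[1],0].mean(1).round(0).astype(int).tolist())
E
```

```text
b [103, 101, 102, 99, 98, 97, 99, 101, 103, 105, 107, 107, 105, 102, 101, 103, 107, 106, 102, 92, 85, 80, 86, 92, 93, 95, 98, 97, 95, 88, 66, 39, 26, 26, 27, 25, 23, 40, 70, 98]
c [89, 85, 79, 76, 73, 70, 70, 74, 78, 82, 84, 86, 88, 90, 97, 106, 111, 110, 103, 93, 84, 81, 88, 96, 94, 96, 101, 98, 95, 88, 66, 40, 27, 26, 26, 24, 24, 41, 70, 97]
```

View pics/m10.png

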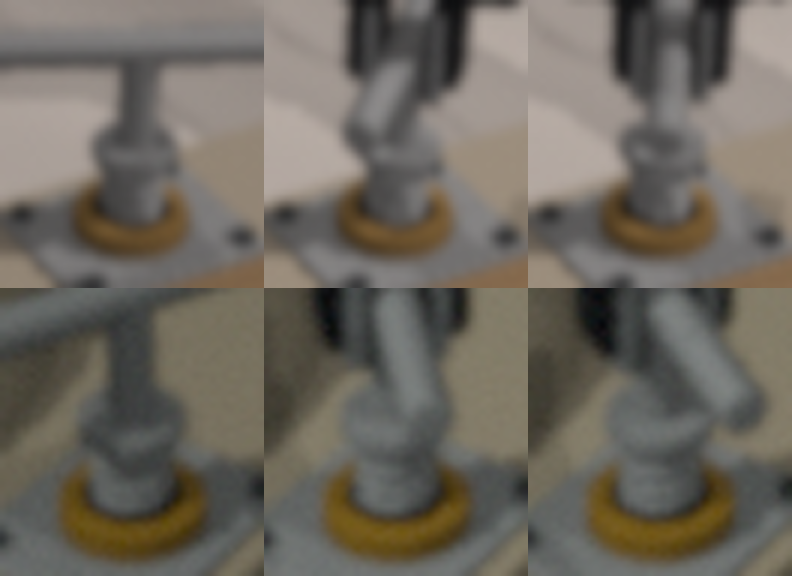

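The crops, from left the start, then before, then now, show the collar still at its old height in both cameras, with its lower edge at side row 243. The bolt has not dropped yet, so I continue backward in small steps, tracking with numbers.

```bash
cat >> h.py <<'E'
def prof2():
    s=st();R=Ro.from_rotvec(s['ee_rot']).as_matrix();print('jaw',np.degrees(np.arctan2(R[1,1],R[0,1])).round(1),'need',(1e3*R.T@(AX-s['tcp_pos'])).round(1))
    for n,x0,x1,y0,y1 in (('side',293,302,234,252),('scene',346,351,176,192)):
        c=r.capture(n)['pixels'];cv2.imwrite(f'pics/{n}_d.png',c[:,:,::-1]);p=c[:,x0:x1,2].mean(1);print(n,y0,p[y0:y1].round(0).astype(int).tolist())
E
```

Call:
{"name": "arm_command", "arguments": {
  "deltas": [
    [0, 0, 0, -0.1, 15],
    [0, 0, 0, -0.05, 15],
    [0, 0, 0, 0, 15]
  ]
}}

```text
t: 23.12
tcp_pos: [0.465, 0.0525, 0.1427]
ee_rot: [-0.225, -3.133, 0.0]
wrist_force: [-2.6, -2.2, -1.0]
gripper_width: 0.0149
```

```bash
python3 -c "from h import *;prof2()"
```

```text
t 23.12 tcp [0.465  0.0525 0.1427] rot [-0.225 -3.133  0.   ] F [-2.6 -2.2 -1. ] w 0.0149 q [-0.64  0.32  0.52  2.1  -0.23  0.77  1.45]
jaw 81.8 need [-0.6 -0.2 -7.3]
side 234 [88, 89, 95, 103, 109, 108, 102, 93, 86, 83, 88, 94, 95, 98, 101, 97, 94, 92]
scene 176 [78, 78, 83, 93, 104, 105, 97, 87, 84, 85, 87, 89, 90, 91, 91, 81]
```

Call:
{"name": "arm_command", "arguments": {
  "deltas": [
    [0, 0, 0, -0.1, 15],
    [0, 0, 0, -0.05, 15],
    [0, 0, 0, 0, 15]
  ]
}}

```text
t: 23.47
tcp_pos: [0.4654, 0.0525, 0.1428]
ee_rot: [-0.01, 3.141, -0.0]
wrist_force: [0.1, -2.6, 0.5]
gripper_width: 0.0147
```

```bash
python3 -c "from h import *;prof2()"
```

```text
t 23.47 tcp [0.4654 0.0525 0.1428] rot [-0.01   3.141 -0.   ] F [ 0.1 -2.6  0.5] w 0.0147 q [-0.61  0.32  0.48  2.1  -0.21  0.77  1.58]
jaw 90.4 need [-0.2 -0.3 -7.2]
side 234 [88, 87, 88, 89, 91, 98, 104, 105, 102, 95, 87, 80, 80, 87, 93, 93, 93, 85]
scene 176 [84, 86, 86, 87, 91, 101, 110, 110, 99, 89, 88, 89, 89, 89, 87, 79]
```

It dropped: the collar moved down about 2.4 px at side and 2 px at scene, between jaw angles 82° and 90°. Now I turn forward, going down with the bolt.

Call:
{"name": "arm_command", "arguments": {
  "deltas": [
    [0, 0, 2.5, 0.05, 15],
    [0, 0, 2.5, 0.1, 15],
    [0, 0, 0, 0.11, 15],
    [0, 0, 0.1, 0.11, 15],
    [0, 0, 0.1, 0.11, 15],
    [0, 0, 0.1, 0.11, 15],
    [0, 0, 0.1, 0.11, 15],
    [0, 0, 0.1, 0.11, 15]
  ]
}}

```text
t: 24.23
tcp_pos: [0.4659, 0.0524, 0.1376]
ee_rot: [1.239, 2.885, 0.001]
wrist_force: [-0.3, -4.4, 0.4]
gripper_width: 0.0148
```

Call:
{"name": "arm_command", "arguments": {
  "deltas": [
    [0, 0, 0.1, 0.11, 15],
    [0, 0, 0.1, 0.11, 15],
    [0, 0, 0.1, 0.11, 15],
    [0, 0, 0.1, 0.11, 15],
    [0, 0, 0.1, 0.11, 15],
    [0, 0, 0.1, 0.11, 15],
    [0, 0, 0.1, 0.11, 15],
    [0, 0, 0, 0, 15]
  ]
}}

```text
t: 24.9
tcp_pos: [0.4656, 0.0524, 0.1367]
ee_rot: [2.232, 2.209, 0.0]
wrist_force: [-1.6, -3.0, -0.7]
gripper_width: 0.0149
```

```bash
python3 -c "from h import *;prof2()"
```

```text
t 24.9 tcp [0.4656 0.0524 0.1367] rot [2.232 2.209 0.   ] F [-1.6 -3.  -0.7] w 0.0149 q [-0.91  0.42  0.91  2.12 -0.46  0.81  0.28]
jaw -0.6 need [ -0.3   0.  -13.3]
side 234 [81, 82, 84, 85, 87, 91, 97, 100, 98, 92, 85, 82, 80, 86, 92, 95, 98, 88]
scene 176 [81, 84, 86, 86, 87, 94, 107, 114, 108, 94, 84, 84, 88, 91, 88, 80]
```

Call:
{"name": "arm_command", "arguments": {
  "deltas": [
    [0, 0, 0.1, 0.11, 15],
    [0, 0, 0.1, 0.11, 15],
    [0, 0, 0.1, 0.11, 15],
    [0, 0, 0.1, 0.11, 15],
    [0, 0, 0.1, 0.11, 15],
    [0, 0, 0.1, 0.11, 15],
    [0, 0, 0.1, 0.11, 15],
    [0, 0, 0, 0, 15]
  ]
}}

```text
t: 25.67
tcp_pos: [0.4658, 0.0529, 0.1359]
ee_rot: [2.895, 1.218, 0.001]
wrist_force: [0.4, -1.7, 1.2]
gripper_width: 0.0153
```

```bash
python3 -c "from h import *;prof2()"
```

```text
t 25.67 tcp [0.4658 0.0529 0.1359] rot [2.895e+00 1.218e+00 1.000e-03] F [ 0.4 -1.7  1.2] w 0.0153 q [-1.03  0.52  1.13  2.13 -0.62  0.88 -0.3 ]
jaw -44.4 need [ -0.6   0.3 -14.1]
side 234 [81, 82, 85, 85, 87, 90, 96, 105, 108, 106, 97, 88, 83, 86, 90, 92, 93, 84]
scene 176 [78, 84, 86, 86, 86, 89, 96, 98, 92, 85, 82, 82, 87, 90, 87, 76]
```

Call:
{"name": "arm_command", "arguments": {
  "deltas": [
    [0, 0, 0.1, 0.11, 15],
    [0, 0, 0.1, 0.11, 15],
    [0, 0, 0.1, 0.11, 15],
    [0, 0, 0.1, 0.11, 15],
    [0, 0, 0.1, 0.11, 15],
    [0, 0, 0.1, 0.11, 15],
    [0, 0, 0.1, 0.11, 15],
    [0, 0, 0, 0, 15]
  ]
}}

```text
t: 26.43
tcp_pos: [0.4656, 0.0524, 0.1353]
ee_rot: [3.141, 0.044, 0.001]
wrist_force: [2.1, -2.7, -0.9]
gripper_width: 0.0147
```

```bash
python3 -c "from h import *;prof2()"
```

```text
t 26.43 tcp [0.4656 0.0524 0.1353] rot [3.141e+00 4.400e-02 1.000e-03] F [ 2.1 -2.7 -0.9] w 0.0147 q [-1.09  0.62  1.28  2.13 -0.74  0.96 -0.93]
jaw -88.4 need [ -0.    0.2 -14.7]
side 234 [83, 86, 88, 88, 89, 91, 94, 100, 103, 102, 98, 91, 88, 89, 93, 96, 100, 89]
scene 176 [79, 84, 86, 86, 86, 89, 96, 104, 106, 98, 88, 84, 86, 89, 87, 79]
```

Call:
{"name": "arm_command", "arguments": {
  "deltas": [
    [0, 0, 0.1, 0.085, 15],
    [0, 0, 0.1, 0.085, 15],
    [0, 0, 0, 0, 15],
    [0, 0, 0, 0, 45],
    [0, 0, 0, 0, 45],
    [0, 0, 0, 0, 45],
    [0, 0, -20, 0, 45],
    [0, 0, -25, 0, 45]
  ]
}}

```text
t: 27.2
tcp_pos: [0.4637, 0.0527, 0.1791]
ee_rot: [3.132, -0.218, -0.006]
wrist_force: [0.4, 0.7, 0.3]
gripper_width: 0.0451
```

Call:
{"name": "arm_command", "arguments": {
  "deltas": [
    [0, 0, 0, -0.06, 45],
    [0, 0, 0, -0.12, 45],
    [0, 0, 0, -0.12, 45],
    [0, 0, 0, -0.12, 45],
    [0, 0, 0, -0.12, 45],
    [0, 0, 0, -0.12, 45],
    [0, 0, 0, -0.12, 45],
    [0, 0, 0, -0.12, 45]
  ]
}}

```text
t: 27.87
tcp_pos: [0.4648, 0.0529, 0.1801]
ee_rot: [-2.913, -1.176, 0.0]
wrist_force: [-0.5, -0.7, 0.1]
gripper_width: 0.0448
```

Call:
{"name": "arm_command", "arguments": {
  "deltas": [
    [0, 0, 0, -0.12, 45],
    [0, 0, 0, -0.12, 45],
    [0, 0, 0, -0.12, 45],
    [0, 0, 0, -0.12, 45],
    [0, 0, 0, -0.12, 45],
    [0, 0, 0, -0.12, 45],
    [0, 0, 0, -0.12, 45],
    [0, 0, 0, -0.12, 45]
  ]
}}

```text
t: 28.53
tcp_pos: [0.4648, 0.0528, 0.18]
ee_rot: [-2.041, -2.388, -0.0]
wrist_force: [-1.1, -0.6, 0.3]
gripper_width: 0.0452
```

Call:
{"name": "arm_command", "arguments": {
  "deltas": [
    [0, 0, 0, -0.12, 45],
    [0, 0, 0, -0.12, 45],
    [0, 0, 0, -0.12, 45],
    [0, 0, 0, -0.12, 45],
    [0, 0, 0, -0.12, 45],
    [0, 0, 0, -0.12, 45],
    [0, 0, 0, -0.12, 45],
    [0, 0, 0, -0.12, 45]
  ]
}}

```text
t: 29.2
tcp_pos: [0.4648, 0.0527, 0.18]
ee_rot: [-0.708, -3.06, -0.0]
wrist_force: [0.4, 0.0, 0.2]
gripper_width: 0.0449
```

Call:
{"name": "arm_command", "arguments": {
  "deltas": [
    [0, 0, 0, -0.12, 45],
    [0, 0, 0, -0.12, 45],
    [0, 0, 0, 0, 45],
    [0, 0, 0, 0, 45]
  ]
}}

```text
t: 29.53
tcp_pos: [0.4649, 0.0525, 0.18]
ee_rot: [-0.353, -3.121, -0.0]
wrist_force: [-0.3, -0.2, 0.7]
gripper_width: 0.045
```

```bash
python3 - <<'E'
from h import *
prof2();s=st();c=r.capture('wrist');cv2.imwrite('pics/w11.png',c['pixels'][:,:,::-1])
print('axis px',proj(c,AX-[0,0,.008],s))
g=cv2.cvtColor(c['pixels'],cv2.COLOR_RGB2GRAY)
for v in (150,170,190,240,260,280): print(v,g[v,295:345].tolist())
E
```

```text
t 29.53 tcp [0.4649 0.0525 0.18  ] rot [-0.353 -3.121 -0.   ] F [-0.3 -0.2  0.7] w 0.045 q [-0.61  0.26  0.47  2.05 -0.16  0.86  1.29]
jaw 77.1 need [-0.8 -0.2 30. ]
side 234 [88, 88, 88, 88, 88, 89, 94, 101, 103, 103, 98, 93, 88, 89, 90, 90, 92, 83]
scene 176 [82, 83, 84, 84, 85, 88, 96, 107, 112, 104, 88, 81, 83, 86, 85, 78]
t 29.63 tcp [0.465  0.0526 0.18  ] rot [-0.354 -3.121 -0.   ] F [0.2 1.1 0. ] w 0.045 q [-0.61  0.26  0.47  2.05 -0.16  0.86  1.29]
axis px [318.21574907 239.90578658]
150 [121, 127, 131, 137, 141, 149, 157, 158, 164, 172, 178, 182, 186, 186, 185, 176, 170, 164, 154, 138, 126, 123, 137, 156, 166, 173, 180, 178, 177, 178, 179, 181, 177, 177, 179, 179, 179, 179, 179, 180, 176, 172, 161, 168, 170, 162, 148, 138, 137, 136]
170 [101, 108, 112, 119, 125, 133, 138, 141, 148, 153, 162, 164, 171, 174, 180, 185, 186, 180, 173, 167, 160, 151, 144, 139, 156, 161, 163, 162, 160, 160, 160, 158, 159, 160, 160, 164, 162, 164, 163, 166, 159, 152, 148, 147, 147, 144, 146, 147, 144, 145]
190 [107, 93, 93, 96, 106, 111, 118, 123, 130, 136, 140, 149, 153, 156, 162, 170, 174, 172, 1
[... 209 characters left out ...]
161, 140, 109, 101, 106, 108, 114, 115, 118, 118, 117, 120, 122, 118, 117, 118, 117, 113, 113, 133, 156, 159, 156, 147, 142, 137, 146, 148, 146, 147, 146, 150, 152, 158, 156, 158, 154, 158, 159, 158, 156]
260 [173, 173, 175, 175, 175, 174, 176, 175, 175, 176, 177, 176, 176, 166, 137, 106, 92, 103, 118, 129, 134, 141, 145, 152, 160, 163, 167, 174, 177, 173, 171, 170, 168, 160, 155, 150, 134, 128, 139, 149, 147, 126, 121, 115, 115, 117, 117, 115, 114, 109]
280 [174, 173, 163, 159, 151, 139, 133, 136, 127, 126, 126, 126, 125, 129, 125, 127, 122, 109, 92, 86, 92, 98, 106, 113, 121, 127, 133, 141, 145, 153, 158, 158, 159, 161, 159, 155, 150, 145, 142, 132, 113, 96, 93, 89, 91, 92, 88, 90, 91, 91]
```

Seen from the wrist, the bar leans about 12–14° counter-clockwise of the jaws, which is the play plus a slightly short return. I align, go down and carry on with the second half turn.

Call:
{"name": "arm_command", "arguments": {
  "deltas": [
    [0.5, -0.2, 0, -0.1, 45],
    [0, 0, 0, -0.1, 45],
    [0, 0, 20, 0, 45],
    [0, 0, 20, 0, 45],
    [0, 0, 6, 0, 45],
    [0, 0, 0, 0, 15],
    [0, 0, 0, 0, 15],
    [0, 0, 0, 0, 15]
  ]
}}

```text
t: 30.35
tcp_pos: [0.4651, 0.0525, 0.1348]
ee_rot: [0.037, 3.141, -0.0]
wrist_force: [-0.5, -1.4, -0.3]
gripper_width: 0.0151
```

Call:
{"name": "arm_command", "arguments": {
  "deltas": [
    [0, 0, 0.1, 0.05, 15],
    [0, 0, 0.1, 0.11, 15],
    [0, 0, 0.1, 0.11, 15],
    [0, 0, 0.1, 0.11, 15],
    [0, 0, 0.1, 0.11, 15],
    [0, 0, 0.1, 0.11, 15],
    [0, 0, 0.1, 0.11, 15],
    [0, 0, 0.1, 0.11, 15]
  ]
}}

```text
t: 31.02
tcp_pos: [0.4654, 0.0522, 0.1342]
ee_rot: [1.293, 2.861, 0.002]
wrist_force: [1.3, -2.3, -1.1]
gripper_width: 0.0152
```

```bash
python3 -c "from h import *;prof2()"
```

```text
t 31.02 tcp [0.4654 0.0522 0.1342] rot [1.293e+00 2.861e+00 2.000e-03] F [ 1.3 -2.3 -1.1] w 0.0152 q [-0.71  0.35  0.63  2.11 -0.3   0.76  0.82]
jaw 41.4 need [ -0.2   0.2 -15.8]
side 234 [93, 93, 92, 91, 91, 89, 91, 91, 93, 92, 90, 87, 85, 84, 86, 88, 92, 85]
scene 176 [76, 80, 83, 85, 86, 87, 92, 101, 106, 100, 89, 82, 85, 89, 87, 77]
```

Call:
{"name": "arm_command", "arguments": {
  "deltas": [
    [0, 0, 0.1, 0.11, 15],
    [0, 0, 0.1, 0.11, 15],
    [0, 0, 0.1, 0.11, 15],
    [0, 0, 0.1, 0.11, 15],
    [0, 0, 0.1, 0.11, 15],
    [0, 0, 0.1, 0.11, 15],
    [0, 0, 0.1, 0.11, 15],
    [0, 0, 0.1, 0.11, 15]
  ]
}}

```text
t: 31.78
tcp_pos: [0.4653, 0.0525, 0.1332]
ee_rot: [2.384, 2.045, 0.003]
wrist_force: [0.5, -0.8, 1.4]
gripper_width: 0.0152
```

Call:
{"name": "arm_command", "arguments": {
  "deltas": [
    [0, 0, 0.1, 0.11, 15],
    [0, 0, 0.1, 0.11, 15],
    [0, 0, 0.1, 0.11, 15],
    [0, 0, 0.1, 0.11, 15],
    [0, 0, 0.1, 0.11, 15],
    [0, 0, 0.1, 0.11, 15],
    [0, 0, 0.1, 0.11, 15],
    [0, 0, 0.1, 0.11, 15]
  ]
}}

```text
t: 32.45
tcp_pos: [0.4655, 0.0524, 0.1324]
ee_rot: [-3.029, -0.835, -0.003]
wrist_force: [1.0, -2.8, 2.1]
gripper_width: 0.0152
```

Call:
{"name": "arm_command", "arguments": {
  "deltas": [
    [0, 0, 0.1, 0.11, 15],
    [0, 0, 0.1, 0.11, 15],
    [0, 0, 0.1, 0.11, 15],
    [0, 0, 0, 0.11, 15],
    [0, 0, 0, 0.11, 15],
    [0, 0, 0, 0.1, 15],
    [0, 0, 0, 0, 15]
  ]
}}

```text
t: 33.03
tcp_pos: [0.4653, 0.0523, 0.1317]
ee_rot: [3.136, -0.176, 0.001]
wrist_force: [1.4, -2.6, 2.2]
gripper_width: 0.0152
```

```bash
python3 -c "from h import *;prof2()"
```

```text
t 33.03 tcp [0.4653 0.0523 0.1317] rot [ 3.136e+00 -1.760e-01  1.000e-03] F [ 1.4 -2.6  2.2] w 0.0152 q [-1.08  0.62  1.27  2.14 -0.75  0.95 -1.06]
jaw -96.4 need [  0.4   0.1 -18.3]
side 234 [74, 80, 83, 86, 88, 89, 91, 94, 100, 105, 107, 104, 97, 89, 82, 85, 92, 88]
scene 176 [74, 77, 80, 82, 83, 85, 88, 94, 103, 106, 100, 90, 85, 85, 84, 79]
```

Call:
{"name": "arm_command", "arguments": {
  "deltas": [
    [0.2, 0, 0, 0.04, 15],
    [0, 0, 0, 0, 15],
    [0, 0, 0, 0, 5],
    [0, 0, 0, 0, 5],
    [0, 0, 0, 0, 5],
    [0, 0, 0, 0, 5],
    [0, 0, 0, 0, 5],
    [0, 0, 0, 0, 5]
  ],
  "grip_force": 50
}}

```text
t: 33.8
tcp_pos: [0.4652, 0.0522, 0.1317]
ee_rot: [-3.133, 0.233, -0.001]
wrist_force: [0.4, -4.0, 5.4]
gripper_width: 0.0127
```

```bash
python3 - <<'E'
from h import *
prof2()
w=r.capture('wrist')
for n in ('scene','side'): print(n,[(k,[(np.round(d['centre'],3).tolist(),round(d['confidence'],2)) for d in r.look_for(k,n)[:1]]) for k in ('pin_wide_mid','pin_narrow_mid','t_bar')])
# pin tops against the earlier pictures
a=r.capture('side')['pixels'];g=cv2.cvtColor(a,cv2.COLOR_RGB2GRAY);old=cv2.cvtColor(cv2.imread('pics/side_b.png'),cv2.COLOR_BGR2GRAY)
for u,v in ((204,252),(297,190)):
    t=old[v-8:v+8,u-8:u+8];m=cv2.matchTemplate(g[v-14:v+14,u-14:u+14],t,cv2.TM_CCOEFF_NORMED);_,q,_,l=cv2.minMaxLoc(m);print('pin shift',l[0]-6,l[1]-6,round(q,3))
E
```

```text
t 33.8 tcp [0.4652 0.0522 0.1317] rot [-3.133e+00  2.330e-01 -1.000e-03] F [ 0.4 -4.   5.4] w 0.0127 q [-1.08  0.62  1.27  2.14 -0.75  0.95 -1.1 ]
jaw -98.5 need [  0.4  -0.  -18.3]
side 234 [75, 81, 87, 89, 90, 90, 92, 95, 101, 107, 109, 106, 99, 90, 82, 84, 89, 85]
scene 176 [70, 74, 77, 80, 83, 85, 87, 93, 102, 107, 100, 90, 85, 85, 85, 79]
scene [('pin_wide_mid', [([0.536, 0.189, 0.095], 0.65)]), ('pin_narrow_mid', [([0.587, -0.052, 0.095], 0.65)]), ('t_bar', [([0.474, 0.051, 0.136], 0.59)])]
side [('pin_wide_mid', [([0.519, 0.196, 0.098], 0.68)]), ('pin_narrow_mid', []), ('t_bar', [([0.454, 0.057, 0.126], 0.68)])]
pin shift 0 0 0.997
pin shift -4 6 0.216
```

```bash
python3 -c "
from h import *
st();r.job_done()"
```

```text
t 34.3 tcp [0.4652 0.0522 0.1317] rot [-3.133e+00  2.330e-01 -1.000e-03] F [ 1.7 -2.4  5.6] w 0.0128 q [-1.08  0.62  1.27  2.14 -0.75  0.95 -1.1 ]
the job is handed in; nothing more can be done
```

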